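Demagnetise the ground V-blocks

ROBOT

A 6-joint arm with a two-finger parallel gripper is mounted at the origin on the work surface. World frame = base frame: x ahead of the robot, y to its left, z up, the work surface at z = 0. Lengths are in m, angles in rad, forces in N, time in s.
With the tool pointing down it reaches from about 0.225 to 0.875 m from the base axis. Payload 3.4 kg.
Tool frame: the origin (TCP) lies midway between the tips of the shut fingers; the grasp point (between the pads) lies 19 mm behind it; z points along the fingers, y is the line along which they close (so a half turn about z gives the same grasp; the last joint's range is limited). The gripper opens to 85 mm and grips with 20 to 120 N. Pads are 22 mm wide; open, the fingers measure 114 mm over their backs; the gripper's body (76 mm by 85 mm) begins 54 mm behind the grasp point. The pads swing forward as they close: fully open they stand 13 mm farther back than shut.
Start: joints at [-1.462, 0.276, 1.505, -0, 1.361, -0.121], TCP at [0.131, -0.56, 0.231] pointing down, gripper open.
Joint ranges: [-2.89, 2.89], [-0.75, 2.08], [0.22, 2.7], [-1.18, 4.32], [0.11, 2.71], [-2.7, 2.7]. Speed limits (rad/s): [2.57, 2.57, 3.14, 3.14, 3.14, 3.14].

INTERFACE

Orientations are given as [roll, pitch, yaw] about the fixed x, y, z axes, in that order (R = Rz(yaw) Ry(pitch) Rx(roll)).
In Python, from plant import manip gives the robot as it stands.
- The arm moves only by the shell command python3 -m crank 'ROWS' [FORCE]. ROWS is JSON, a list of rows, each a list of 7 numbers: the shift along the tool's x, y, z each as a share of 3 cm, from -1 to 1, then the turn, a rotation vector about the tool's x, y, z each as a share of 5 degrees, from -1 to 1, then the opening, from -1 (shut) to 1 (fully open). In form: [[x, y, z, ax, ay, az, gripper], ...]. A call has 1 to 5 rows; each row shifts and turns the commanded pose from where the row before left it, along the tool's axes as they then stand; what a row does not reach is not made up. A row lasts 1/10 s, in which the tool goes at most 50 mm and 8.59 degrees, less where a joint would pass 70% of its speed; a pose out of reach is approached as far as the arm can. A call with a number of a shift or a turn outside -1 to 1 is refused whole. A call with a gripper value outside its range is refused whole. The fingers move at their own pace and stop on an object; FORCE is the grip in N (left out, the last holds). Time passes only in rows, so rows that do not move let the fingers close. It gives the time, the measured TCP pose, the force, the opening and the grip force at its end, in the units of the state.
- manip.read_state(): the state, without advancing time (a new reading comes with each control period).
- manip.camera(name): name is "scene" or "side" or "wrist"; returns a dict with "color" (480x640x3 uint8, blue, green, red), "camera_matrix" (3x3 intrinsics, pixels), "dist_coeffs" ([k1, k2, p1, p2, k3] as OpenCV has them; the pictures are not rectified), "rvec" (rotation vector, rad) and "tvec" (3), from world to camera coordinates, as OpenCV has them. Camera axes: x right, y down, z forward; pixel columns grow to the right and rows downward; lengths in m; the calibration is good to about 2 mm. A picture is of the moment at which its call begins. There is no depth.
- manip.job_done(): hands the job in; it is judged then, once.
The state is a dict: "time": time; "joint_positions": joint angles; "qvel": joint speeds; "joint_torque": joint torques, N m; "tool_pos": TCP position; "orientation": TCP orientation; "ft_force": force on the tool from outside, world axes, zero at the start; "torque": the same for the moment, N m; "finger_gap": finger opening in m; "grip_force": force on a finger pad.
Only numpy, scipy, OpenCV 4.12 (cv2) and the standard library are available. Lean on these libraries where they do the work, as an engineer would, in place of code of your own. Each camera call takes 0.05 s, during which the arm holds its last target. There are 200 camera calls.

TASK

Get the ground V-blocks demagnetised: lay every V-block that is on the bench inside the rim of the tray, none on top of another, then slide the loaded tray nose first into the demagnetiser until it is fully home against the stop. Only with the tray home, press the keys on its top one at a time in this order: the small key nearest the mouth, the small key farthest from the mouth, then the large start key in the middle. Last, draw the tray back until all of it is out of the tunnel, flat on the bench with every V-block in it, and leave the other things on the bench where they are.

Things in the scene. Friction and masses are not known exactly. Their poses are not given: they have to be found in the camera images.
- tray: loose aluminium tray, 280 mm long x 150 mm wide, 0.28 kg. Origin: underside, centre of the loading area. +x points to its nose, the end that enters the tunnel first. Loading area: x -81 to +81 mm, y -71 to +71 mm, floor 4 mm thick; the rim round it is 4 mm thick, its top 12 mm above the bench. Behind it an apron (x -85 to -195 mm) carries the handle and stays outside the tunnel
- tray_nose (a point): middle of the tray's nose edge, underside: x +85 mm in the tray frame
- tray_handle (a point): middle of the tray's handle: steel cross bar 100 mm long along the tray's y, 10 mm wide along its x, 40 to 54 mm above the bench (this point at 47 mm), on two 10 mm posts at y +-45 mm; x -180 mm in the tray frame. Pinch it from above at its middle to slide the tray over the bench
- demag: fixed grey bench-top demagnetiser, 240 mm deep (x) x 250 mm wide (y) x 130 mm high. Origin: underside centre; +x points into the tunnel. The tunnel is open at the mouth face (x -120 mm), 158 mm wide (y +-79 mm), 60 mm high and ends at a stop wall at x +50 mm; its floor is the bench itself
- mouth (a point): middle of the tunnel mouth, on the bench. Two steel guide lips 16 mm high flare out from the sides of the mouth to 42 mm in front of it, where they are about 184 mm apart inside
- stop (a point): middle of the foot of the tunnel's stop wall, x +50 mm in the demag frame. With the tray fully home its nose touches here, its rear rim is level with the mouth face and its handle stands 95 mm in front of the mouth
- vblock1: steel V-block, 46 mm long (x) x 28 mm wide (y) x 28 mm high (z), V groove along x in its top, about 0.15 kg; origin at its centre. None if it is absent this time
- vblock2: steel V-block, 46 mm long (x) x 28 mm wide (y) x 28 mm high (z), V groove along x in its top, about 0.15 kg; origin at its centre. None if it is absent this time
- vblock3: steel V-block, 46 mm long (x) x 28 mm wide (y) x 28 mm high (z), V groove along x in its top, about 0.15 kg; origin at its centre. None if it is absent this time
- vblock4: steel V-block, 46 mm long (x) x 28 mm wide (y) x 28 mm high (z), V groove along x in its top, about 0.15 kg; origin at its centre. None if it is absent this time
- vblock5: steel V-block, 46 mm long (x) x 28 mm wide (y) x 28 mm high (z), V groove along x in its top, about 0.15 kg; origin at its centre. None if it is absent this time
- key_mouth (a joint): small round key (22 mm across) on top of the demagnetiser, the one nearest the mouth; spring key, 0 up, 0.006 m fully down, which takes 4 N; counts as pressed beyond 0.004 m; springs back
- key_mouth_top (a point): middle of the top face of that key, x -75 mm, y 0 in the demag frame; moves with the key
- key_deep (a joint): small round key (22 mm across) on top of the demagnetiser, the one farthest from the mouth; spring key, 0 up, 0.006 m fully down, which takes 4 N; counts as pressed beyond 0.004 m; springs back
- key_deep_top (a point): middle of the top face of that key, x 75 mm, y 0 in the demag frame; moves with the key
- key_mid (a joint): large round start key (38 mm across) on top of the demagnetiser, between the small ones; spring key, 0 up, 0.006 m fully down, which takes 4 N; counts as pressed beyond 0.004 m; springs back
- key_mid_top (a point): middle of the top face of that key, x 0 mm, y 0 in the demag frame; moves with the key
- flap_wheel: bystander: brown flap wheel, 56 mm across, 26 mm high; leave it alone
- scraper: bystander: screwdriver-like scraper lying on the bench; leave it alone
- brush: bystander: hand brush lying on the bench; leave it alone
- oil: bystander: white oil jar, 52 mm across, 110 mm high; leave it alone
- hexnut: bystander: dark hexagon nut, about 30 mm across, 16 mm high; leave it alone
- disc: bystander: steel disc, 60 mm across, 12 mm high; leave it alone
- pot: bystander: metal tin, 70 mm across, 70 mm high; leave it alone
There are look-alikes about, which are no part of the job. Leave any turquoise look-alike of the vblock5 alone. Leave any purple look-alike of the vblock1 alone.

How it is judged:
On the way, in this order (a step that is already met when the one before it is completed fails the run):
1. all V-blocks present lie in the tray and the tray is fully home in the tunnel (x of tray_nose in the frame of demag above 0.042 m and y of tray_nose in the frame of demag between -0.01 and 0.01 m and angle between the x axis of tray and the x axis of demag, either way round below 0.08 rad and height (world z) of tray below 0.008 m and x of vblock1 in the frame of tray between -0.083 and 0.083 m and y of vblock1 in the frame of tray between -0.073 and 0.073 m and z of vblock1 in the frame of tray between 0.008 and 0.032 m and x of vblock2 in the frame of tray between -0.083 and 0.083 m and y of vblock2 in the frame of tray between -0.073 and 0.073 m and z of vblock2 in the frame of tray between 0.008 and 0.032 m and x of vblock3 in the frame of tray between -0.083 and 0.083 m and y of vblock3 in the frame of tray between -0.073 and 0.073 m and z of vblock3 in the frame of tray between 0.008 and 0.032 m and x of vblock4 in the frame of tray between -0.083 and 0.083 m and y of vblock4 in the frame of tray between -0.073 and 0.073 m and z of vblock4 in the frame of tray between 0.008 and 0.032 m and x of vblock5 in the frame of tray between -0.083 and 0.083 m and y of vblock5 in the frame of tray between -0.073 and 0.073 m and z of vblock5 in the frame of tray between 0.008 and 0.032 m), for 0.2 s.
2. the small key nearest the mouth is pressed (value of joint key_mouth above 0.004 m), for 0.05 s.
3. then the small key farthest from the mouth is pressed (value of joint key_deep above 0.004 m), for 0.05 s.
4. then the large middle key is pressed (value of joint key_mid above 0.004 m), for 0.05 s.
5. the tray is drawn right out of the tunnel with every V-block in it (x of tray_nose in the frame of demag below -0.12 m and height (world z) of tray below 0.008 m and x of vblock1 in the frame of tray between -0.083 and 0.083 m and y of vblock1 in the frame of tray between -0.073 and 0.073 m and z of vblock1 in the frame of tray between 0.008 and 0.032 m and x of vblock2 in the frame of tray between -0.083 and 0.083 m and y of vblock2 in the frame of tray between -0.073 and 0.073 m and z of vblock2 in the frame of tray between 0.008 and 0.032 m and x of vblock3 in the frame of tray between -0.083 and 0.083 m and y of vblock3 in the frame of tray between -0.073 and 0.073 m and z of vblock3 in the frame of tray between 0.008 and 0.032 m and x of vblock4 in the frame of tray between -0.083 and 0.083 m and y of vblock4 in the frame of tray between -0.073 and 0.073 m and z of vblock4 in the frame of tray between 0.008 and 0.032 m and x of vblock5 in the frame of tray between -0.083 and 0.083 m and y of vblock5 in the frame of tray between -0.073 and 0.073 m and z of vblock5 in the frame of tray between 0.008 and 0.032 m), for 0.2 s.
At the end, for the whole second after the job is handed in: the whole tray is in front of the tunnel mouth face again, flat on the bench, every V-block present lies inside its rim on its floor (not stacked), all keys are up, tray and blocks at rest (all of step 5 and value of joint each of key_mouth, key_deep, key_mid below 0.002 m and linear speed of tray below 0.01 m/s and linear speed of each of vblock1, vblock2, vblock3, vblock4, vblock5 below 0.02 m/s); the robot touches nothing.
It fails at once if a key is pressed while the tray is not fully home (value of joint any of key_mouth, key_deep, key_mid above 0.004 m and (x of tray_nose in the frame of demag below 0.038 m or height (world z) of tray above 0.012 m)).
It fails at once if two keys are down at once (value of joint each of key_mouth, key_deep above 0.004 m or value of joint each of key_deep, key_mid above 0.004 m or value of joint each of key_mouth, key_mid above 0.004 m).
It fails at once if a bystander is knocked more than 40 mm from its place (distance of any of flap_wheel, scraper, brush, oil, hexnut, disc, pot from where it was at the start of the episode above 0.04 m).
Of vblock1, vblock2, vblock3, vblock4, vblock5 only 3 to 5 are there at a start; the rules pass over those that are not, and their reading is None.
At some moment in a run one of vblock1, vblock2, vblock3, vblock4, vblock5 may be knocked a few centimetres aside while the robot is not near it.
Once in a run the grip may slacken for a moment while it holds something.
It also fails if it takes over 208 s, if anything falls off the work surface, if the arm or the gripper's body presses on something with over 40 N, if the wrist force passes 120 N, or if a joint passes its speed limit or range.

## Working session

There is one attempt and no reset: what is moved stays moved. The work goes in short steps, Python scripts to look and compute and a shell command to move; the robot and the scene stay as the last step left them, time stands still between calls to the robot, and variables do not carry over. Pictures are saved under pics/ and viewed, at most 14 in all, crops included, and the job is handed in when it is done.

```bash
mkdir -p pics; cat > h.py <<'E'
import numpy as np, cv2
from plant import manip
from scipy.spatial.transform import Rotation as R
def snap(n,fn):
    c=manip.camera(n); cv2.imwrite('pics/'+fn,c['color']); np.save('pics/'+fn+'.npy',c,allow_pickle=True); return c
def load(fn): return np.load('pics/'+fn+'.npy',allow_pickle=True).item()
def w(c,px,z):
    "pixels -> world points at height z"
    p=cv2.undistortPoints(np.array(px,float).reshape(-1,1,2),c['camera_matrix'],c['dist_coeffs']).reshape(-1,2)
    M=cv2.Rodrigues(c['rvec'])[0]; t=np.ravel(c['tvec']); o=-M.T@t
    d=np.c_[p,np.ones(len(p))]@M
    return o+d*((z-o[2])/d[:,2:])
def pj(c,P): return cv2.projectPoints(np.array(P,float),c['rvec'],c['tvec'],c['camera_matrix'],c['dist_coeffs'])[0].reshape(-1,2)
def go(x,y,z,yaw=None):
    "needed tool-frame shifts/turn units"
    s=manip.read_state(); Rm=R.from_euler('xyz',s['orientation']).as_matrix()
    d=Rm.T@(np.array([x,y,z])-s['tool_pos'])/0.03
    print('pose',np.round(s['tool_pos'],4),np.round(s['orientation'],3),'shift units',np.round(d,2))
    if yaw is not None:
        dy=(yaw-s['orientation'][2]+np.pi/2)%np.pi-np.pi/2
        print('turn units az',np.round(-dy/np.radians(5),2))
E
python3 - <<'E'
from h import *
snap('scene','s0.png');snap('side','d0.png');c=snap('wrist','w0.png')
s=manip.read_state();print(s)
E
```

```text
{'time': 0.15, 'joint_positions': array([-1.46199623e+00,  2.76451699e-01,  1.50583826e+00,  1.15043950e-05,
        1.36070580e+00, -1.20986839e-01]), 'qvel': array([ 1.17485420e-03, -2.58011668e-03, -3.70903879e-03, -5.26079853e-04,
        6.77893297e-05, -6.09844247e-04]), 'joint_torque': array([ 4.15711020e-04, -4.17142975e+01, -2.46032345e+01, -2.40444688e-04,
        7.62427517e-03,  1.88035546e-05]), 'tool_pos': array([ 0.13093086, -0.55949033,  0.23063893]), 'orientation': array([-3.14020116e+00, -1.80509257e-04,  2.29784405e-01]), 'ft_force': array([ 0.07205211, -0.21085757,  0.15485152]), 'torque': array([8.97909923e-03, 1.91431542e-05, 1.33410512e-02]), 'grip_force': 0.0, 'finger_gap': 0.08549772344177575}
```

View pics/s0.png

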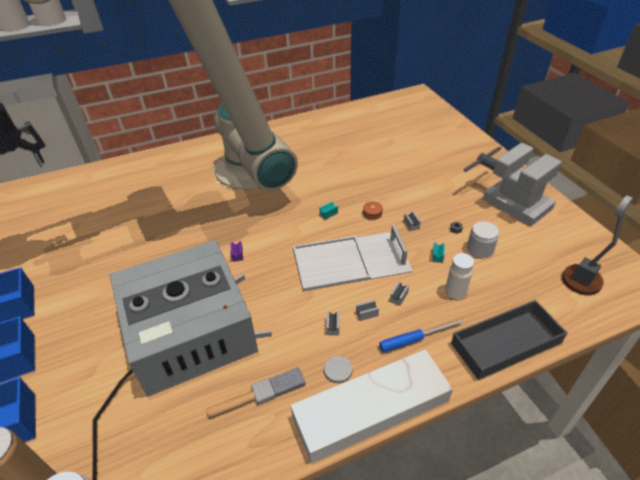

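View pics/d0.png

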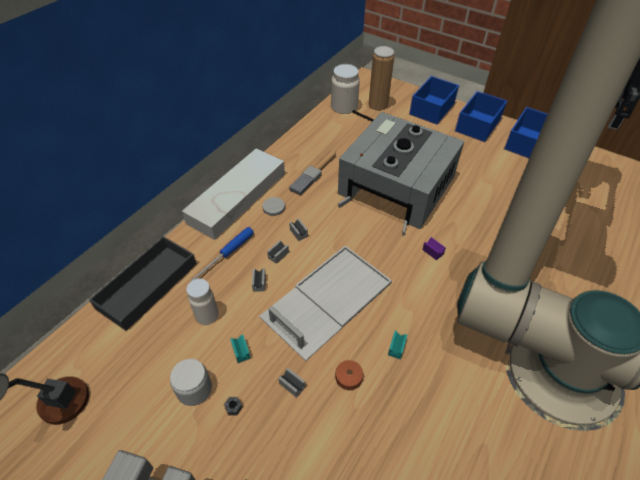

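The scene shows four grey V-blocks, at scene pixels (333,322), (367,310), (400,293) and (412,221). There are also two turquoise look-alikes and one purple one. The tray is near (350,262) with its nose toward the demagnetiser at (185,315).

```bash
python3 - <<'E'
from h import *
a=cv2.imread('pics/s0.png')[200:345,280:440]; cv2.imwrite('pics/c1.png',cv2.resize(a,None,fx=5,fy=4.1379,interpolation=cv2.INTER_CUBIC)) if 0 else cv2.imwrite('pics/c1.png',cv2.resize(a,None,fx=4,fy=4,interpolation=cv2.INTER_CUBIC))
b=cv2.imread('pics/d0.png')[215:405,220:410]; cv2.imwrite('pics/c2.png',cv2.resize(b,None,fx=3,fy=3,interpolation=cv2.INTER_CUBIC))
d=cv2.imread('pics/s0.png')[235:395,100:300]; cv2.imwrite('pics/c3.png',cv2.resize(d,None,fx=3,fy=3,interpolation=cv2.INTER_CUBIC))
E
```

```text
(no output)
```

View pics/c1.png

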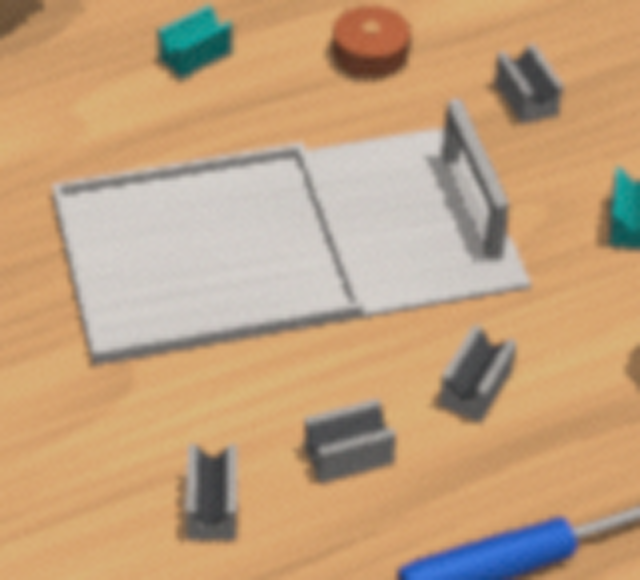

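View pics/c2.png

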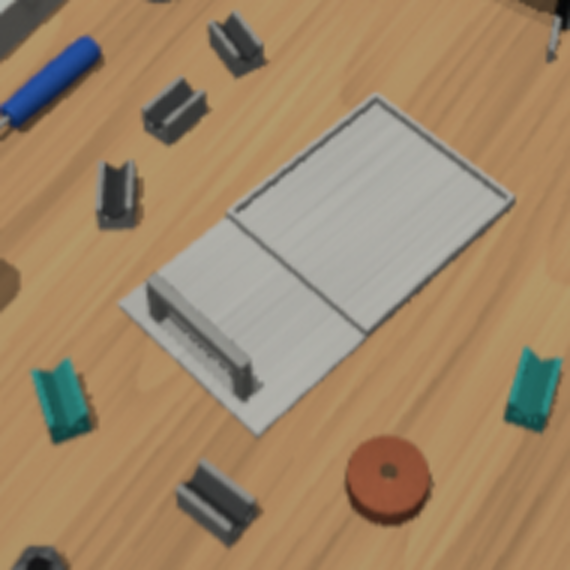

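View pics/c3.png

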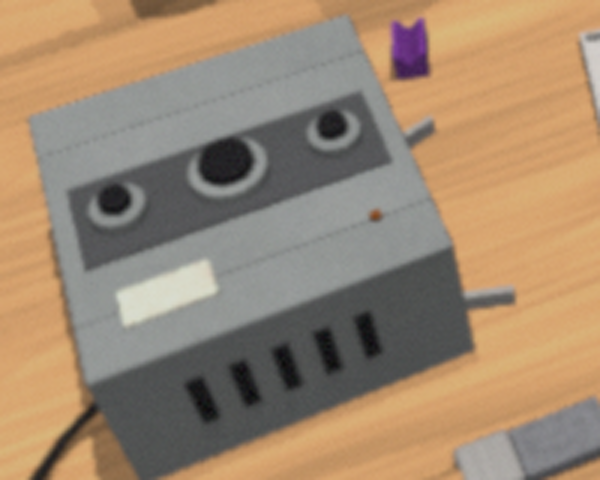

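Crop c1 gives clear tray rim corners and block tops, c2 shows the same objects from the other side, and c3 gives the demagnetiser's top corners and keys. I'll turn these pixels into positions next.

```bash
python3 - <<'E'
from h import *
s=load('s0.png');d=load('d0.png')
S=lambda p,z:w(s,np.array(p)/4+[280,200],z)[:,:2]
D=lambda p,z:w(d,np.array(p)/3+[220,215],z)[:,:2]
T=lambda p,z:w(s,np.array(p)/3+[100,235],z)[:,:2]
np.set_printoptions(precision=4,suppress=True)
nS=S([(55,185),(92,358)],.012);nD=D([(514,198),(377,96)],.012)
aS=S([(528,290)],.004);aD=D([(258,434),(122,304)],.004)
print('nose',nS,nD,'apron',aS,aD)
for k,z in(('S',0),('D',0)):
    n=(nS if k=='S' else nD); 
n=(nS+nD)/2; a=aD
v=n.mean(0)-a.mean(0);print('tray yaw',np.arctan2(v[1],v[0]),np.linalg.norm(v), 'nose mid',n.mean(0),'apron mid',a.mean(0))
bl={'A':([(188,447),(236,447),(236,515),(186,515)],[(208,42),(234,12),(264,47),(234,64)]),
'B':([(307,415),(380,403),(394,432),(318,450)],[(143,112),(181,80),(207,103),(170,130)]),
'C':([(478,328),(515,343),(485,395),(443,393)],[(98,165),(136,165),(138,210),(98,212)]),
'D':([(497,57),(532,47),(560,88),(522,97)],[(177,488),(203,462),(258,506),(230,532)])}
def rect(p):
    p=p.astype(np.float32);r=cv2.minAreaRect(p);b=cv2.boxPoints(r);e=b[1]-b[0],b[2]-b[1]
    e=max(e,key=np.linalg.norm);return p.mean(0),np.arctan2(e[1],e[0])%np.pi,r[1]
for k,(p,q) in bl.items(): print(k,rect(S(p,.028)),rect(D(q,.028)))
print('demag top',T([(30,118),(347,15),(453,245),(92,385)],.13))
print('keys',T([(332,125),(225,160),(115,198)],.138))
print('lips',T([(433,125),(515,295)],.016))
E
```

```text
nose [[ 0.404   0.0016]
 [ 0.5521 -0.0312]] [[ 0.3968  0.002 ]
 [ 0.5397 -0.0264]] apron [[0.6086 0.2403]] [[0.4528 0.2725]
 [0.5959 0.2426]]
tray yaw -1.7575059517822047 0.2758079025157882 nose mid [ 0.4731 -0.0135] apron mid [0.5243 0.2575]
A (array([ 0.6761, -0.0076], dtype=float32), np.float32(2.7095754), (0.027621960267424583, 0.046887923032045364)) (array([0.6637, 0.0005], dtype=float32), np.float32(2.810906), (0.03727850690484047, 0.04741351306438446))
B (array([0.6734, 0.0808], dtype=float32), np.float32(1.425744), (0.04568980261683464, 0.02570514753460884)) (array([0.6632, 0.0844], dtype=float32), np.float32(1.4505137), (0.04413590952754021, 0.03262479603290558))
C (array([0.6654, 0.1712], dtype=float32), np.float32(2.2502933), (0.023961124941706657, 0.05570055544376373)) (array([0.6518, 0.1736], dtype=float32), np.float32(2.247916), (0.03015081211924553, 0.04534951597452164))
D (array([0.4533, 0.3296], dtype=float32), np.float32(3.0360215), (0.027976423501968384, 0.04473765566945076)) (array([0.4431, 0.3332], dtype=float32), np.float32(3.032856), (0.024671711027622223, 0.049117665737867355))
demag top [[ 0.4307 -0.4277]
 [ 0.4221 -0.1915]
 [ 0.6691 -0.1833]
 [ 0.6782 -0.4179]]
keys [[ 0.5372 -0.2308]
 [ 0.5378 -0.3068]
 [ 0.5403 -0.3818]]
lips [[ 0.4561 -0.1489]
 [ 0.644  -0.1427]]
```

```bash
python3 - <<'E'
from h import *
c=load('w0.png');print(c['camera_matrix']);M=cv2.Rodrigues(c['rvec'])[0];o=-M.T@np.ravel(c['tvec'])
s=manip.read_state();Rm=R.from_euler('xyz',s['orientation']).as_matrix()
print('cam in tool',Rm.T@(o-s['tool_pos']),'axis in tool',Rm.T@M[2],'up',Rm.T@M[1])
print(w(c,[(0,0),(639,0),(639,479),(0,479),(320,240)],0))
go(.55,.12,.40,0)
E
python3 -m crank '[[0,0,-1,0,0,0,1],[0,0,-1,0,0,0,1],[0,0,-1,0,0,0,1],[0,0,-1,0,0,0,1],[0,0,-1,0,0,0,1]]'
```

```text
[[432.56408953   0.         323.77091217]
 [  0.         432.56408953 239.97129808]
 [  0.           0.           1.        ]]
cam in tool [ 0.08440892  0.00014873 -0.14241536] axis in tool [-3.23628616e-01 -3.58279200e-04  9.46184121e-01] up [-0.94618247 -0.00178345 -0.32362873]
[[ 0.22376114 -0.27962114  0.        ]
 [ 0.3356089  -0.76254508  0.        ]
 [-0.11079177 -0.9851206   0.        ]
 [-0.27716997 -0.27301771  0.        ]
 [ 0.08804372 -0.56567042  0.        ]]
pose [ 0.1309 -0.5595  0.2306] [-3.14 -0.    0.23] shift units [ 18.76 -18.88  -5.62]
turn units az 2.63
time: 0.65
tool_pos: [0.1309, -0.5596, 0.3822]
orientation: [-3.141, -0.0, 0.23]
ft_force: [0.8, -0.4, -0.2]
finger_gap: 0.0854
grip_force: 0.0
```

```bash
python3 -m crank '[[0,0,0,0,0,0.88,1],[0,0,0,0,0,0.88,1],[0,0,0,0,0,0.87,1],[0.6,-1,0,0,0,0,1],[0.6,-1,0,0,0,0,1]]' >/dev/null
for i in 1 2 3 ; do python3 -m crank '[[0.6,-1,0,0,0,0,1],[0.6,-1,0,0,0,0,1],[0.6,-1,0,0,0,0,1],[0.6,-1,0,0,0,0,1],[0.6,-1,0,0,0,0,1]]' | sed -n 2,3p; done
python3 - <<'E'
from h import *
snap('wrist','w1.png')
go(.5,.12,.45,0)
E
```

```text
tool_pos: [0.2573, -0.3484, 0.381]
orientation: [-3.141, -0.0, -0.0]
tool_pos: [0.3472, -0.1984, 0.3811]
orientation: [3.142, 0.0, 0.0]
tool_pos: [0.4372, -0.0484, 0.3811]
orientation: [3.141, 0.0, 0.0]
pose [ 0.4397 -0.044   0.3808] [-3.136e+00 -2.000e-03  5.000e-03] shift units [ 2.04 -5.47 -2.27]
turn units az 0.05
```

View pics/w1.png

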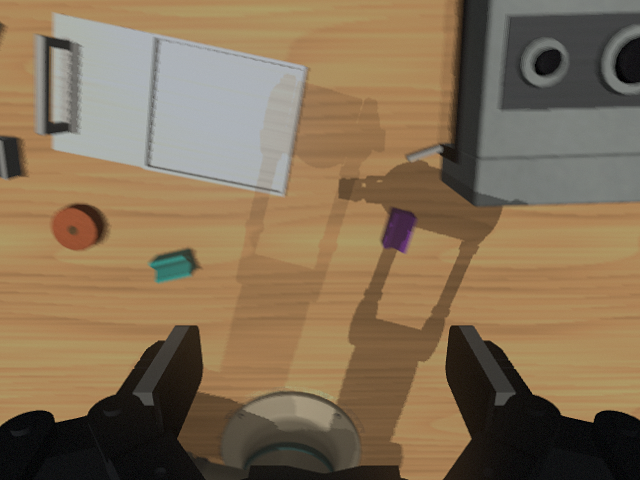

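The wrist view shows the tray at (180,105), the demagnetiser corner at (470,200), the purple look-alike at (399,230), and turquoise at (173,266). I'll move over the V-blocks next.

```bash
python3 -m crank '[[0.8,-0.9,-0.2,0,0,0,1],[0.8,-0.9,-0.2,0,0,0,1],[0.8,-0.9,-0.2,0,0,0,1],[0.8,-0.9,-0.2,0,0,0,1],[0.5,-0.5,-0.2,0,0,0,1]]' >/dev/null
python3 -m crank '[[0,0,0,0,0,0,1],[0,0,0,0,0,0,1],[0,0,0,0,0,0,1]]'
python3 - <<'E'
from h import *
snap('wrist','w2.png')
E
```

```text
time: 3.5
tool_pos: [0.5469, 0.0724, 0.411]
orientation: [3.141, 0.001, -0.001]
ft_force: [-0.1, -0.3, 0.2]
finger_gap: 0.0856
grip_force: 0.0
```

View pics/w2.png

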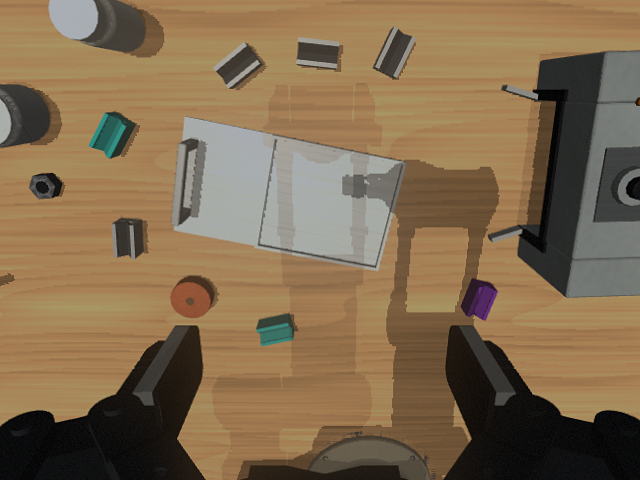

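The wrist view shows A (394,52), B (318,54), C (239,66), D (127,238). The tray's nose corners are at (404,160) and (378,269), its apron corners at (184,117) and (174,230). I'll refine this on enlarged crops.

```bash
python3 - <<'E'
from h import *
i=cv2.imread('pics/w2.png')
a=i[15:100,205:425]; b=i[210:270,90:170]
u=lambda a,f:cv2.resize(a,None,fx=f,fy=f,interpolation=cv2.INTER_CUBIC)
A=u(a,3.5);B=u(b,3.5);o=np.zeros((A.shape[0]+B.shape[0],A.shape[1],3),np.uint8);o[:A.shape[0]]=A;o[A.shape[0]:,:B.shape[1]]=B;print(A.shape)
cv2.imwrite('pics/c4.png',o)
E
```

```text
(298, 770, 3)
```

View pics/c4.png

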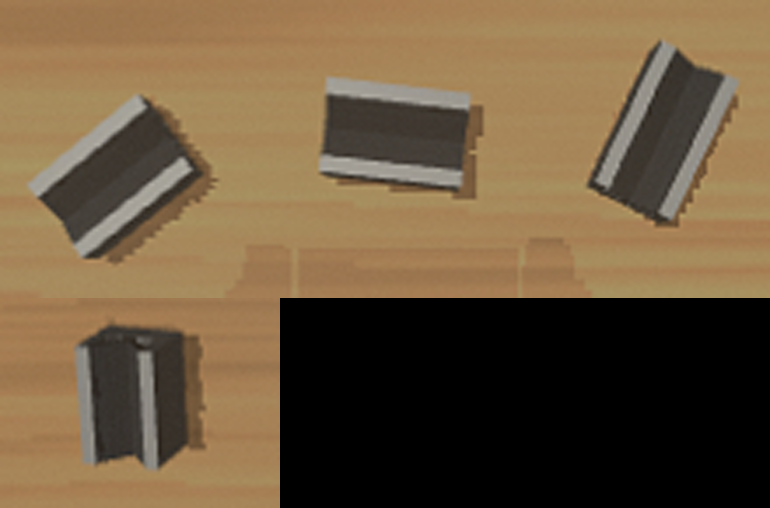

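The crop shows all four top faces clearly: C (110,178), B (395,132), A (666,132), and D (118,405).

```bash
cat >> h.py <<'E'
def rect(p):
    p=p[:,:2].astype(np.float32);r=cv2.minAreaRect(p);b=cv2.boxPoints(r);e=b[1]-b[0],b[2]-b[1]
    e=max(e,key=np.linalg.norm);return np.round(p.mean(0),4),round(float(np.arctan2(e[1],e[0])%np.pi),3),np.round(r[1],3)
E
python3 - <<'E'
from h import *
np.set_printoptions(precision=4,suppress=True)
c=load('w2.png')
for k,p in {'C':[(30,187),(142,97),(195,170),(80,255)],'B':[(328,78),(470,95),(462,187),(320,170)],'A':[(662,42),(738,78),(667,220),(598,187)],'D':[(78,49),(152,49),(158,168),(85,165)]}.items():
    q=np.array(p)/3.5+([90,210] if k=='D' else [205,15]); print(k,rect(w(c,q,.028)))
n=w(c,[(404,160),(378,269)],.012)[:,:2];a=w(c,[(184,117),(174,230)],.004)[:,:2]
v=n.mean(0)-a.mean(0);print('tray',n,a,np.linalg.norm(v),np.linalg.norm(n[0]-n[1]),np.linalg.norm(a[0]-a[1]),'yaw',np.arctan2(v[1],v[0]))
print('handle mid',w(c,[(188,139),(178,229)],.054))
print('mouth top',w(c,[(541,60),(519,247)],.13),'lips',w(c,[(503,87),(491,238)],.016),'key',w(c,[(632,187)],.138))
E
```

```text
C (array([0.6597, 0.1703], dtype=float32), 2.183, array([0.027, 0.047]))
B (array([0.6728, 0.0785], dtype=float32), 1.457, array([0.046, 0.027]))
A (array([ 0.6728, -0.0084], dtype=float32), 2.729, array([0.027, 0.047]))
D (array([0.4503, 0.3303], dtype=float32), 3.045, array([0.027, 0.048]))
tray [[ 0.5507 -0.0278]
 [ 0.4038 -0.001 ]] [[0.6028 0.2435]
 [0.4574 0.2723]] 0.2773825275445007 0.149304809207738 0.14818413955245935 yaw -1.7626134180853237
handle mid [[0.5813 0.2259 0.054 ]
 [0.4745 0.2491 0.054 ]]
mouth top [[ 0.6591 -0.1261  0.13  ]
 [ 0.4778 -0.1316  0.13  ]] lips [[ 0.6368 -0.139   0.016 ]
 [ 0.4491 -0.1476  0.016 ]] key [[ 0.5431 -0.2309  0.138 ]]
```

```bash
cat >> h.py <<'E'
def det(c,xy,z=.018,rad=.06):
    "grey block blob nearest to xy -> centre, yaw, size"
    h=cv2.cvtColor(c['color'],cv2.COLOR_BGR2HSV); m=((h[...,1]<75)).astype(np.uint8)
    m=cv2.morphologyEx(m,cv2.MORPH_OPEN,np.ones((3,3)))
    n,l,st,ce=cv2.connectedComponentsWithStats(m); best=None
    for i in range(1,n):
        if st[i,4]<100 or st[i,4]>20000: continue
        p=w(c,[ce[i]],z)[0,:2]; e=np.hypot(*(p-xy))
        if e<rad and (best is None or e<best[0]): best=(e,i)
    if best is None: return None
    ys,xs=np.where(l==best[1]); return rect(w(c,cv2.boxPoints(cv2.minAreaRect(np.c_[xs,ys].astype(np.float32))),z))
E
python3 - <<'E'
from h import *
c=load('w2.png')
for k,p in dict(A=(.6728,-.0084),B=(.6728,.0785),C=(.6597,.1703),D=(.4503,.3303)).items(): print(k,det(c,p))
s=load('s0.png');print('scraper',w(s,[(382,347),(423,336),(460,323)],.012))
E
for i in 1 2; do python3 -m crank '[[-0.32,-0.86,0.9,0,0,0.1,0.1],[-0.32,-0.86,0.9,0,0,0.1,0.1],[-0.32,-0.86,0.9,0,0,0.1,0.1],[-0.32,-0.86,0.9,0,0,0.1,0.1],[-0.32,-0.86,0.9,0,0,0.1,0.1]]' 60; done
python3 - <<'E'
from h import *
c=snap('wrist','w3.png'); print(det(c,(.4503,.3303)))
go(.4503,.3303,.05,-.097)
E
```

```text
A (array([ 0.6739, -0.0084], dtype=float32), 2.692, array([0.031, 0.049]))
B (array([0.6741, 0.0796], dtype=float32), 1.462, array([0.048, 0.029]))
C (array([0.6605, 0.1721], dtype=float32), 2.211, array([0.031, 0.051]))
D (array([0.4506, 0.3304], dtype=float32), 3.003, array([0.04 , 0.061]))
scraper [[0.77513836 0.06478732 0.012     ]
 [0.78744734 0.16065151 0.012     ]
 [0.79177568 0.25483957 0.012     ]]
time: 4.05
tool_pos: [0.5009, 0.2028, 0.2757]
orientation: [3.142, -0.001, -0.045]
ft_force: [0.3, 0.1, 0.1]
finger_gap: 0.0471
grip_force: 0.0
time: 4.55
tool_pos: [0.4614, 0.3344, 0.1408]
orientation: [-3.142, -0.001, -0.089]
ft_force: [-0.5, 0.0, 0.4]
finger_gap: 0.0469
grip_force: 0.0
(array([0.449 , 0.3333], dtype=float32), 3.051, array([0.032, 0.053]))
pose [0.4576 0.337  0.1362] [ 3.141  0.008 -0.088] shift units [-0.2   0.24  2.87]
turn units az 0.11
```

```bash
python3 -m crank '[[-0.2,0.22,0.9,0,0,0.1,0.1],[0,0,1,0,0,0,0.1],[0,0,1,0,0,0,0.1],[0,0,1,0,0,0,0.1],[0,0,0.35,0,0,0,0.1]]' 60
python3 - <<'E'
from h import *
go(.4503,.331,.004,-.097)
E
```

```text
time: 5.1
tool_pos: [0.4535, 0.3264, 0.0117]
orientation: [3.138, 0.004, -0.097]
ft_force: [0.2, -0.5, -0.6]
finger_gap: 0.0473
grip_force: 0.0
pose [0.4535 0.3264 0.0117] [ 3.138  0.004 -0.097] shift units [-0.12 -0.14  0.26]
turn units az 0.0
```

```bash
python3 -m crank '[[0,0,0,0,0,0,0.1],[0,0,0,0,0,0,0.1],[0,0,0,0,0,0,-1],[0,0,0,0,0,0,-1],[0,0,0,0,0,0,-1]]' 60
python3 -m crank '[[0,0,0,0,0,0,-1],[0,0,0,0,0,0,-1],[0,0,-0.5,0,0,0,-1],[0,0,-1,0,0,0,-1],[0,0,-1,0,0,0,-1]]'
python3 - <<'E'
from h import *
o=np.array([.4935,.0690]);t=np.array([-.1907,-.9816]);y=np.array([.9816,-.1907])
for n,(a,b) in dict(D=(.045,-.035),A=(.045,.035),B=(-.04,.033),C=(-.04,-.033)).items(): print(n,np.round(o+a*t+b*y,4))
p=o+.045*t-.035*y;go(*p,.08,-.192)
E
```

```text
time: 5.6
tool_pos: [0.4568, 0.3294, 0.0158]
orientation: [-3.139, -0.003, -0.096]
ft_force: [-0.5, 0.1, 5.9]
finger_gap: 0.0264
grip_force: 60.7
time: 6.1
tool_pos: [0.4549, 0.3283, 0.0896]
orientation: [3.141, 0.001, -0.096]
ft_force: [0.7, 1.1, -1.3]
finger_gap: 0.0266
grip_force: 59.7
D [0.4506 0.0315]
A [0.5193 0.0182]
B [0.5335 0.102 ]
C [0.4687 0.1146]
pose [0.4549 0.3283 0.0896] [ 3.141e+00  1.000e-03 -9.600e-02] shift units [0.8  9.86 0.33]
turn units az 1.11
```

```bash
for i in 1 2; do python3 -m crank '[[0.08,0.98,0,0,0,0.1,-1],[0.08,0.98,0,0,0,0.11,-1],[0.08,0.98,0,0,0,0.11,-1],[0.08,0.98,0,0,0,0.11,-1],[0.08,0.98,0,0,0,0.11,-1]]'; done
python3 -m crank '[[0,0,0,0,0,0,-1],[0,0,0,0,0,0,-1]]' >/dev/null
python3 - <<'E'
from h import *
go(.4506,.0315,.021,-.192)
E
```

```text
time: 6.6
tool_pos: [0.4504, 0.1802, 0.0893]
orientation: [-3.141, -0.001, -0.143]
ft_force: [1.0, -0.2, -1.8]
finger_gap: 0.0263
grip_force: 59.8
time: 7.1
tool_pos: [0.4387, 0.0331, 0.0893]
orientation: [-3.142, -0.001, -0.19]
ft_force: [1.1, -0.4, -1.8]
finger_gap: 0.0266
grip_force: 59.8
pose [0.4389 0.034  0.0892] [-3.141e+00 -1.000e-03 -1.920e-01] shift units [0.4  0.01 2.27]
turn units az 0.0
```

```bash
python3 -m crank '[[0.55,0,0.7,0,0,0,-1],[0,0,0.8,0,0,0,-1],[0,0,0.5,0,0,0,-1],[0,0,0.25,0,0,0,-1],[0,0,0,0,0,0,-1]]'
python3 -m crank '[[0,0,0,0,0,0,-1],[0,0,0,0,0,0,0.1],[0,0,0,0,0,0,0.1],[0,0,-0.6,0,0,0,0.1],[0,0,-1,0,0,0,0.1]]'
python3 -m crank '[[1,0.2,-1,0,0,0.3,0.1],[1,0.2,-0.5,0,0,0.5,0.1],[1,0.2,0,0,0,0.5,0.1],[1,0.2,0,0,0,0.6,0.1],[1,0.2,0,0,0,0.7,0.1]]' 
python3 - <<'E'
from h import *
c=snap('wrist','w4.png');print(det(c,(.6735,-.0084)),det(c,(.4506,.0315),.022))
go(.6730,-.0084,.012,-.43)
E
```

```text
time: 7.8
tool_pos: [0.4548, 0.032, 0.0209]
orientation: [-3.142, 0.001, -0.189]
ft_force: [0.0, 0.7, -1.1]
finger_gap: 0.0267
grip_force: 59.9
time: 8.3
tool_pos: [0.4536, 0.0312, 0.0689]
orientation: [3.141, 0.004, -0.19]
ft_force: [0.1, 0.0, -0.2]
finger_gap: 0.0469
grip_force: 0.0
time: 8.8
tool_pos: [0.593, -0.0376, 0.1152]
orientation: [-3.141, -0.002, -0.419]
ft_force: [-0.2, 0.0, -0.4]
finger_gap: 0.0467
grip_force: 0.0
(array([ 0.6749, -0.0085], dtype=float32), 2.664, array([0.036, 0.052])) None
pose [ 0.5987 -0.0408  0.1153] [-3.141 -0.01  -0.422] shift units [ 1.78 -2.    3.46]
turn units az 0.09
```

```bash
python3 -m crank '[[0.9,-1,0,0,0,0,0.1],[0.9,-1,0,0,0,0,0.1],[0,0,1,0,0,0,0.1],[0,0,1,0,0,0,0.1],[0,0,0,0,0,0,0.1]]'
python3 - <<'E'
from h import *
go(.6732,-.0084,.012,-.415)
E
```

```text
time: 9.35
tool_pos: [0.6619, -0.0035, 0.0502]
orientation: [3.139, 0.009, -0.416]
ft_force: [-0.5, -0.1, -0.4]
finger_gap: 0.0473
grip_force: 0.0
pose [ 0.6619 -0.0035  0.0502] [ 3.139  0.009 -0.416] shift units [ 0.42 -0.01  1.27]
turn units az -0.02
```

```bash
python3 -m crank '[[0.3,0,0.7,0,0,0,0.1],[0,0,0.55,0,0,0,0.1],[0,0,0,0,0,0,0.1],[0,0,0,0,0,0,-1],[0,0,0,0,0,0,-1]]'
python3 -m crank '[[0,0,0,0,0,0,-1],[0,0,0,0,0,0,-1],[0,0,-0.5,0,0,0,-1],[0,0,-1,0,0,0,-1],[0,0,-1,0,0,0,-1]]'
python3 - <<'E'
from h import *
go(.5193,.0182,.02,-.192)
E
```

```text
time: 9.85
tool_pos: [0.6745, -0.0079, 0.019]
orientation: [-3.141, -0.003, -0.417]
ft_force: [0.1, 0.3, -1.2]
finger_gap: 0.0259
grip_force: 60.5
time: 10.35
tool_pos: [0.6729, -0.0075, 0.0926]
orientation: [3.141, 0.002, -0.417]
ft_force: [1.2, -0.1, -2.0]
finger_gap: 0.0264
grip_force: 60.5
pose [ 0.6729 -0.0075  0.0926] [ 3.141e+00  2.000e-03 -4.170e-01] shift units [-5.03  1.29  2.43]
turn units az -2.58
```

```bash
python3 -m crank '[[-0.2,0,0,0,0,-0.85,-1],[-0.9,0.1,0,0,0,-0.85,-1],[-0.9,0.1,0,0,0,-0.85,-1],[-0.9,0.1,0,0,0,0,-1],[-0.9,0.1,0,0,0,0,-1]]'
python3 -m crank '[[-0.9,0,0,0,0,0,-1],[0,0,0,0,0,0,-1],[0,0,0,0,0,0,-1]]'
python3 - <<'E'
from h import *
go(.5193,.0182,.024,-.192)
E
```

```text
time: 10.85
tool_pos: [0.5595, 0.01, 0.0925]
orientation: [-3.142, -0.0, -0.194]
ft_force: [0.2, 0.5, -1.0]
finger_gap: 0.026
grip_force: 60.5
time: 11.15
tool_pos: [0.5344, 0.0151, 0.0927]
orientation: [-3.141, -0.002, -0.194]
ft_force: [0.4, 0.0, -1.1]
finger_gap: 0.0261
grip_force: 60.5
pose [0.5344 0.0151 0.0927] [-3.141e+00 -2.000e-03 -1.940e-01] shift units [-0.52 -0.    2.29]
turn units az -0.02
```

```bash
python3 -m crank '[[-0.52,0,0.7,0,0,0,-1],[0,0,0.8,0,0,0,-1],[0,0,0.5,0,0,0,-1],[0,0,0.3,0,0,0,-1],[0,0,0,0,0,0,-1]]'
python3 -m crank '[[0,0,0,0,0,0,-1],[0,0,0,0,0,0,0.1],[0,0,0,0,0,0,0.1],[0,0,-0.6,0,0,0,0.1],[0,0,-1,0,0,0,0.1]]'
python3 -m crank '[[0,0,-1,0,0,0,0.1],[0.93,-0.6,-0.5,0,0,0,0.1],[0.93,-0.6,0,0,0,0,0.1],[0.93,-0.6,0,0,0,0,0.1],[0.93,-0.6,0,0,0,0,0.1]]' 
for i in 1 2 3; do python3 -m crank '[[0,0,0,0,0,-1,0.1],[0,0,0,0,0,-1,0.1],[0,0,0,0,0,-1,0.1],[0,0,0,0,0,-1,0.1],[0,0,0,0,0,-1,0.1]]'|sed -n 2,3p; done
python3 -m crank '[[0,0,0,0,0,-1,0.1],[0,0,0,0,0,-1,0.1],[0,0,0,0,0,-1,0.1],[0,0,0,0,0,-0.9,0.1],[0,0,0,0,0,0,0.1]]'
python3 - <<'E'
from h import *
c=snap('wrist','w5.png');print(det(c,(.6735,.079)))
go(.6730,.079,.016,1.457)
E
```

```text
time: 11.65
tool_pos: [0.5206, 0.0178, 0.0232]
orientation: [-3.142, -0.002, -0.194]
ft_force: [0.9, 0.2, -1.1]
finger_gap: 0.0259
grip_force: 60.6
time: 12.15
tool_pos: [0.5174, 0.0181, 0.0698]
orientation: [3.141, 0.004, -0.194]
ft_force: [0.9, 0.0, 0.1]
finger_gap: 0.0473
grip_force: 0.0
time: 12.65
tool_pos: [0.6437, 0.0676, 0.1165]
orientation: [-3.141, -0.001, -0.194]
ft_force: [0.2, -1.1, -0.8]
finger_gap: 0.0465
grip_force: 0.0
tool_pos: [0.6425, 0.0672, 0.1159]
orientation: [3.141, -0.0, 0.246]
tool_pos: [0.6424, 0.0671, 0.1159]
orientation: [3.141, -0.0, 0.682]
tool_pos: [0.6424, 0.0671, 0.1159]
orientation: [3.141, -0.0, 1.118]
time: 14.65
tool_pos: [0.6424, 0.0671, 0.1159]
orientation: [3.141, 0.0, 1.455]
ft_force: [-0.0, 0.3, -1.2]
finger_gap: 0.0468
grip_force: 0.0
(array([0.6736, 0.0785], dtype=float32), 1.47, array([0.053, 0.032]))
pose [0.6424 0.0671 0.1159] [3.141 0.    1.453] shift units [0.51 0.97 3.33]
turn units az -0.04
```

```bash
python3 -m crank '[[0.5,0.97,0.3,0,0,0,0.1],[0,0,1,0,0,0,0.1],[0,0,1,0,0,0,0.1],[0,0,1,0,0,0,0.1],[0,0,0,0,0,0,0.1]]' | sed -n 2,3p
python3 -m crank '[[0,0,0,0,0,0,0.1],[0,0,0,0,0,0,-1],[0,0,0,0,0,0,-1],[0,0,0,0,0,0,-1],[0,0,0,0,0,0,-1]]'
python3 -m crank '[[0,0,-0.5,0,0,0,-1],[0,0,-1,0,0,0,-1],[0,0,-1,0,0,0,-1],[0,0,0,0,0,0.5,-1],[0,0,0,0,0,0.35,-1]]'
python3 - <<'E'
from h import *
go(.5335,.102,.021,1.379)
E
```

```text
tool_pos: [0.6693, 0.0786, 0.0123]
orientation: [-3.132, 0.001, 1.454]
time: 15.7
tool_pos: [0.6745, 0.0787, 0.0193]
orientation: [3.137, -0.0, 1.455]
ft_force: [-1.4, -0.5, 6.0]
finger_gap: 0.026
grip_force: 61.2
time: 16.2
tool_pos: [0.6739, 0.0787, 0.0945]
orientation: [3.138, -0.001, 1.379]
ft_force: [-0.7, 0.2, -1.4]
finger_gap: 0.0258
grip_force: 60.4
pose [0.6739 0.0787 0.0945] [ 3.138e+00 -1.000e-03  1.379e+00] shift units [-0.13 -4.75  2.43]
turn units az 0.0
```

```bash
python3 -m crank '[[-0.03,-0.95,0,0,0,0,-1],[-0.03,-0.95,0,0,0,0,-1],[-0.03,-0.95,0,0,0,0,-1],[-0.03,-0.95,0,0,0,0,-1],[-0.03,-0.95,0,0,0,0,-1]]'|sed -n 2,3p
python3 -m crank '[[0,0,0,0,0,0,-1],[0,0,0.7,0,0,0,-1],[0,0,0.8,0,0,0,-1],[0,0,0.5,0,0,0,-1],[0,0,0.35,0,0,0,-1]]' |sed -n 2,3p
python3 -m crank '[[0,0,0,0,0,0,-1],[0,0,0,0,0,0,-1]]'
python3 - <<'E'
from h import *
go(.5335,.102,.0235,1.379)
E
```

```text
tool_pos: [0.531, 0.1013, 0.0927]
orientation: [3.141, -0.0, 1.381]
tool_pos: [0.5326, 0.1011, 0.022]
orientation: [-3.141, 0.0, 1.381]
time: 17.4
tool_pos: [0.5334, 0.1011, 0.0223]
orientation: [3.139, -0.0, 1.381]
ft_force: [-1.3, -0.2, 4.1]
finger_gap: 0.0261
grip_force: 63.5
pose [0.5334 0.1011 0.0223] [ 3.139 -0.     1.381] shift units [ 0.03 -0.   -0.04]
turn units az 0.02
```

```bash
python3 -m crank '[[0,0,0,0,0,0,0.1],[0,0,0,0,0,0,0.1],[0,0,-0.6,0,0,0,0.1],[0,0,-1,0,0,0,0.1],[0,0,-1,0,0,0,0.1]]' | sed -n 2,5p
python3 -m crank '[[0.7,0.85,-0.5,0,0,0,0.1],[0.7,0.85,0,0,0,0,0.1],[0.7,0.85,0,0,0,0,0.1],[0.7,0.85,0,0,0,0,0.1],[0,0,0,0,0,-1,0.1]]' |sed -n 2,3p
python3 -m crank '[[0,0,0,0,0,-1,0.1],[0,0,0,0,0,-1,0.1],[0,0,0,0,0,-1,0.1],[0,0,0,0,0,-1,0.1],[0,0,0,0,0,-1,0.1]]' |sed -n 2,3p
python3 -m crank '[[0,0,0,0,0,-1,0.1],[0,0,0,0,0,-1,0.1],[0,0,0,0,0,-1,0.1],[0,0,0,0,0,-0.2,0.1],[0,0,0,0,0,0,0.1]]' |sed -n 2,3p
python3 - <<'E'
from h import *
c=snap('wrist','w6.png');print(det(c,(.66,.171)))
go(.660,.171,.017,2.19)
E
```

```text
tool_pos: [0.5318, 0.1011, 0.0997]
orientation: [-3.14, 0.0, 1.381]
ft_force: [0.5, -0.3, 0.2]
finger_gap: 0.0468
tool_pos: [0.6524, 0.1663, 0.1139]
orientation: [3.137, -0.002, 1.471]
tool_pos: [0.6482, 0.1644, 0.114]
orientation: [-3.141, 0.0, 1.908]
tool_pos: [0.6481, 0.1644, 0.1141]
orientation: [-3.141, -0.0, 2.182]
(array([0.6599, 0.1713], dtype=float32), 2.18, array([0.03 , 0.055]))
pose [0.6481 0.1643 0.1142] [-3.141  0.     2.182] shift units [-0.05  0.45  3.24]
turn units az -0.09
```

```bash
python3 -m crank '[[-0.05,0.45,0.3,0,0,0,0.1],[0,0,1,0,0,0,0.1],[0,0,1,0,0,0,0.1],[0,0,0.9,0,0,0,0.1],[0,0,0,0,0,0,0.1]]' | sed -n 2,3p
python3 -m crank '[[0,0,0,0,0,0,0.1],[0,0,0,0,0,0,-1],[0,0,0,0,0,0,-1],[0,0,0,0,0,0,-1],[0,0,0,0,0,0,-1]]'
python3 -m crank '[[0,0,-0.5,0,0,0,-1],[0,0,-1,0,0,0,-1],[0,0,-1,0,0,1,-1],[0,0,0,0,0,1,-1],[0,0,0,0,0,1,-1]]' | sed -n 2,3p
python3 -m crank '[[0,0,0,0,0,1,-1],[0,0,0,0,0,1,-1],[0,0,0,0,0,1,-1],[0,0,0,0,0,1,-1],[0,0,0,0,0,1,-1]]' | sed -n 2,3p
python3 -m crank '[[0,0,0,0,0,1,-1],[0,0,0,0,0,0.2,-1],[0,0,0,0,0,0,-1]]'
python3 - <<'E'
from h import *
go(.4687,.1146,.0235,1.379)
E
```

```text
tool_pos: [0.6572, 0.1708, 0.0133]
orientation: [-3.134, -0.004, 2.183]
time: 20.45
tool_pos: [0.6616, 0.1712, 0.0203]
orientation: [3.138, 0.002, 2.184]
ft_force: [-0.2, 0.8, 6.2]
finger_gap: 0.026
grip_force: 60.8
tool_pos: [0.6606, 0.171, 0.0956]
orientation: [3.139, 0.001, 1.918]
tool_pos: [0.6596, 0.1709, 0.0937]
orientation: [-3.141, 0.0, 1.482]
time: 21.75
tool_pos: [0.6598, 0.1709, 0.0935]
orientation: [-3.141, 0.0, 1.382]
ft_force: [-0.5, -0.2, -2.0]
finger_gap: 0.026
grip_force: 59.9
pose [0.6598 0.1709 0.0935] [-3.141  0.     1.382] shift units [-3.04 -5.91  2.34]
turn units az 0.04
```

```bash
python3 -m crank '[[-0.43,-0.84,0,0,0,0,-1],[-0.43,-0.84,0,0,0,0,-1],[-0.43,-0.84,0,0,0,0,-1],[-0.43,-0.84,0,0,0,0,-1],[-0.43,-0.84,0,0,0,0,-1]]'|sed -n 2,3p
python3 -m crank '[[-0.43,-0.84,0,0,0,0,-1],[-0.43,-0.84,0,0,0,0,-1],[0,0,0,0,0,0,-1],[0,0,0.7,0,0,0,-1],[0,0,0.8,0,0,0,-1]]'|sed -n 2,3p
python3 -m crank '[[0,0,0.5,0,0,0,-1],[0,0,0.3,0,0,0,-1],[0,0,0,0,0,0,-1],[0,0,0,0,0,0,-1]]'
python3 - <<'E'
from h import *
go(.4687,.1146,.0235,1.379)
E
```

```text
tool_pos: [0.523, 0.1311, 0.0935]
orientation: [3.141, 0.0, 1.382]
tool_pos: [0.4718, 0.1157, 0.0494]
orientation: [3.136, -0.001, 1.382]
time: 23.15
tool_pos: [0.4708, 0.1157, 0.0247]
orientation: [3.14, -0.0, 1.381]
ft_force: [0.4, -0.5, -2.1]
finger_gap: 0.0258
grip_force: 59.9
pose [0.4708 0.1157 0.0247] [ 3.14  -0.     1.381] shift units [-0.05 -0.06  0.04]
turn units az 0.03
```

```bash
python3 -m crank '[[0,0,0.05,0,0,0,-1],[0,0,0,0,0,0,0.1],[0,0,0,0,0,0,0.1],[0,0,-0.6,0,0,0,0.1],[0,0,-1,0,0,0,0.1]]' | sed -n 2,3p
for i in 1 2; do python3 -m crank '[[-0.5,0,-1,0,0,0,0.1],[-0.5,0,-1,0,0,0,0.1],[-0.5,0.2,-1,0,0,0,0.1],[-0.5,0.2,-1,0,0,0,0.1],[-0.5,0.2,-1,0,0,0,0.1]]'|sed -n 2,3p; done
python3 -m crank '[[0,0.2,-0.5,0,0,0,0.1],[0,0,0,0,0,0,0.1],[0,0,0,0,0,0,0.1]]'
python3 - <<'E'
from h import *
snap('wrist','w7.png')
E
```

```text
tool_pos: [0.4682, 0.1154, 0.0697]
orientation: [-3.137, 0.001, 1.381]
tool_pos: [0.4732, 0.0379, 0.2221]
orientation: [3.141, -0.0, 1.381]
tool_pos: [0.4767, -0.0391, 0.3721]
orientation: [3.141, 0.0, 1.381]
time: 24.95
tool_pos: [0.4824, -0.0395, 0.3851]
orientation: [-3.141, -0.0, 1.381]
ft_force: [-0.6, -0.8, 0.6]
finger_gap: 0.0473
grip_force: 0.0
```

View pics/w7.png

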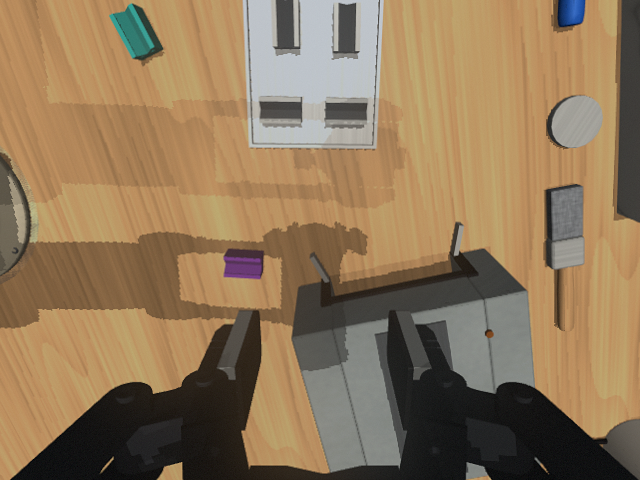

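All four V-blocks lie in the tray: rear pair at (286,24) and (346,28), nose pair at (281,111) and (346,112). The guide-lip tips are at (311,254) and (458,223), and the top front edge runs from (302,287) to (484,250).

```bash
python3 - <<'E'
from h import *
np.set_printoptions(precision=4,suppress=True)
c=load('w7.png')
e=w(c,[(301,287),(484,250)],.13);print('front top',e,np.linalg.norm(e[0]-e[1]),'yaw',np.arctan2(*(e[1]-e[0])[[1,0]])-np.pi/2)
l=w(c,[(311,254),(458,223)],.016);print('lips',l,np.linalg.norm(l[0]-l[1]),'yaw',np.arctan2(*(l[1]-l[0])[[1,0]])-np.pi/2, 'mid',l.mean(0))
n=w(c,[(249,146),(376,150)],.012);print('tray nose',n,n.mean(0))
s=load('s0.png')
for C in (s,load('d0.png')): pass
E
```

```text
front top [[ 0.441  -0.1364  0.13  ]
 [ 0.6257 -0.1317  0.13  ]] 0.18475221372952097 yaw -1.5456894208306449
lips [[ 0.4464 -0.1453  0.016 ]
 [ 0.633  -0.1398  0.016 ]] 0.18665828318726616 yaw -1.5416445419601634 mid [ 0.5397 -0.1426  0.016 ]
tray nose [[ 0.4016 -0.      0.012 ]
 [ 0.5473 -0.0331  0.012 ]] [ 0.4744 -0.0165  0.012 ]
```

```bash
python3 - <<'E'
from h import *
np.set_printoptions(precision=4,suppress=True)
c=load('w7.png')
for p,z in(([(302,287),(484,250)],0),([(295,337),(527,292)],.13)):
    e=w(c,p,z);print(z,e[:,:2],np.linalg.norm(e[0]-e[1]),'yaw',np.arctan2(*(e[1]-e[0])[[1,0]])-np.pi/2,'mid',e.mean(0))
yaw=-1.54; x=np.array([np.cos(yaw),np.sin(yaw)])
m=np.array([.5397,-.1426])+.042*x
print('mouth',m,'demag org',m+.12*x,'keys',[m+(.12+k)*x for k in(-.075,0,.075)])
cs=load('s0.png');D=np.array([*(m+.12*x)]);y=np.array([-x[1],x[0]])
print('proj keys scene',pj(cs,[[*(D+k*x),.138] for k in(-.075,0,.075)]),'front-top corners',pj(cs,[[*(D-.12*x+s*.125*y),.13] for s in(-1,1)]))
E
```

```text
0 [[ 0.4234 -0.1952]
 [ 0.6672 -0.1888]] 0.24385036200134624 yaw -1.5445056076379167 mid [ 0.5453 -0.192   0.    ]
0.13 [[ 0.4228 -0.1918]
 [ 0.6657 -0.186 ]] 0.24300189367442634 yaw -1.546697656437544 mid [ 0.5442 -0.1889  0.13  ]
mouth [ 0.541  -0.1846] demag org [ 0.5447 -0.3045] keys [array([ 0.5424, -0.2296]), array([ 0.5447, -0.3045]), array([ 0.547 , -0.3795])]
proj keys scene [[211.8427 278.1455]
 [176.7749 290.2566]
 [139.9888 302.9587]] front-top corners [[216.2934 237.9826]
 [251.7289 315.0768]]
```

```bash
for i in 1 2 3; do python3 -m crank '[[0,0,0.4,0,0,1,0.1],[0,0,0.4,0,0,1,0.1],[0,0,0.4,0,0,1,0.1],[0,0,0.4,0,0,1,0.1],[0,0,0.4,0,0,1,0.1]]'|sed -n 2,3p; done
python3 -m crank '[[0,-0.95,0.2,0,0,1,0.1],[0,-0.95,0.2,0,0,1,0.1],[0,-0.95,0.2,0,0,1,0.1],[0,-0.95,0.2,0,0,0,0.1],[0,-0.95,0.2,0,0,0,0.1]]'|sed -n 2,3p
python3 -m crank '[[0,-0.95,0.3,0,0,0,0.1],[0,-0.95,0.3,0,0,0,0.1],[0,-0.95,0.3,0,0,0,0.1],[0,-0.95,0.3,0,0,0,0.1],[0,0,0,0,0,0,0.1]]'|sed -n 2,3p
python3 - <<'E'
from h import *
snap('wrist','w8.png')
go(.5263,.2446,.028,-.192)
c=load('w2.png');print('wheel',w(c,[(190,298)],.02))
E
```

```text
tool_pos: [0.4815, -0.039, 0.3237]
orientation: [-3.139, 0.001, 0.942]
tool_pos: [0.4813, -0.0389, 0.2638]
orientation: [-3.14, 0.002, 0.505]
tool_pos: [0.4812, -0.0389, 0.2039]
orientation: [-3.141, 0.003, 0.069]
tool_pos: [0.4931, 0.103, 0.1743]
orientation: [3.141, 0.003, -0.189]
tool_pos: [0.5145, 0.2164, 0.1371]
orientation: [3.141, 0.004, -0.186]
pose [0.5144 0.2147 0.1377] [ 3.14   0.004 -0.187] shift units [ 0.22 -1.06  3.65]
turn units az 0.06
wheel [[0.36481117 0.25576304 0.02      ]]
```

View pics/w8.png

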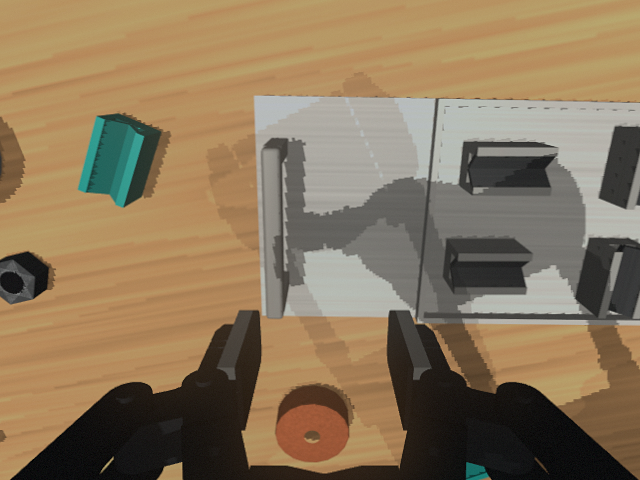

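The handle's top bar runs from (272,150) to (273,317) in the image, with its centre near (272,234). The blocks sit properly in the tray.

```bash
python3 - <<'E'
from h import *
c=load('w8.png');e=w(c,[(272,150),(274,317)],.054);print(e,np.linalg.norm(e[0]-e[1]),np.arctan2(*(e[0]-e[1])[[1,0]]))
m=e.mean(0);go(m[0],m[1],.028,np.arctan2(*(e[0]-e[1])[[1,0]]))
E
```

```text
[[0.5744258  0.23224449 0.054     ]
 [0.47968693 0.25294504 0.054     ]] 0.09697404738335548 -0.21512010096860373
pose [0.5144 0.2147 0.1377] [ 3.14   0.004 -0.187] shift units [ 0.26 -1.    3.65]
turn units az 0.33
```

```bash
python3 -m crank '[[0.24,-1,0.2,0,0,0.1,0.1],[0,0,1,0,0,0,0.1],[0,0,1,0,0,0,0.1],[0,0,1,0,0,0,0.1],[0,0,0.4,0,0,0,0.1]]'|sed -n 2,3p
python3 -m crank '[[0,0,0,0,0,0,0.1],[0,0,0,0,0,0,-1],[0,0,0,0,0,0,-1],[0,0,0,0,0,0,-1],[0,0,0,0,0,0,-1]]' 60
python3 -m crank '[[0,0,0,0,0,0,-1],[0,0,0,0,0,0,-1]]' 110
python3 - <<'E'
from h import *
go(.5304,.265,.028,.027)
E
```

```text
tool_pos: [0.5261, 0.2399, 0.0289]
orientation: [3.138, 0.005, -0.199]
time: 28.55
tool_pos: [0.5304, 0.2422, 0.0336]
orientation: [-3.139, -0.003, -0.199]
ft_force: [-0.2, 1.3, 7.0]
finger_gap: 0.0088
grip_force: 59.6
time: 28.75
tool_pos: [0.5305, 0.2423, 0.0337]
orientation: [-3.14, -0.003, -0.199]
ft_force: [-0.1, 0.5, 7.6]
finger_gap: 0.0074
grip_force: 108.2
pose [0.5305 0.2423 0.0337] [-3.14e+00 -3.00e-03 -1.99e-01] shift units [-0.15 -0.74  0.19]
turn units az -2.59
```

```bash
python3 -m crank '[[0,0,0,0,0,-0.4,-1],[0,0,0,0,0,-0.6,-1],[0,0,0,0,0,-0.7,-1],[0,0,0,0,0,-0.6,-1],[0,0,0,0,0,-0.3,-1]]' 
python3 -m crank '[[0,0,0,0,0,0,-1],[0,0,0,0,0,0,-1],[0,0,0,0,0,0,-1]]' 
python3 - <<'E'
from h import *
c=snap('wrist','w9.png');snap('scene','s1.png')
go(.531,.2423,.028,.027)
E
```

```text
time: 29.25
tool_pos: [0.5268, 0.2421, 0.0337]
orientation: [-3.14, 0.003, 0.025]
ft_force: [-7.4, 0.2, 13.5]
finger_gap: 0.0075
grip_force: 111.6
time: 29.55
tool_pos: [0.5268, 0.242, 0.0337]
orientation: [-3.14, 0.003, 0.023]
ft_force: [-6.9, 0.6, 13.3]
finger_gap: 0.008
grip_force: 110.6
pose [0.5268 0.2421 0.0337] [-3.14e+00  3.00e-03  2.40e-02] shift units [ 0.14 -0.    0.19]
turn units az -0.04
```

View pics/w9.png

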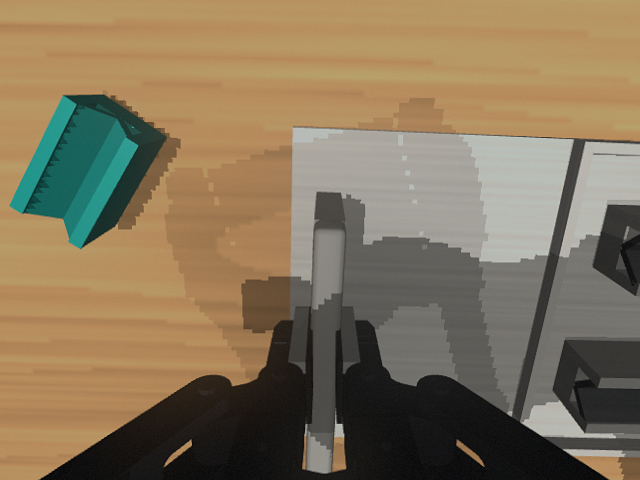

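The tray turned with the tool. Its far apron edge runs from (295,127) to (560,138), and the bar centre line runs from (329,230) to about (320,470).

```bash
python3 - <<'E'
from h import *
np.set_printoptions(precision=4,suppress=True)
c=load('w9.png');e=w(c,[(295,127),(560,138.5)],.004);print(e,'tray yaw edge',np.arctan2(*(e[1]-e[0])[[1,0]]))
b=w(c,[(329.5,230),(320,470)],.054);print(b,'bar yaw+90',np.arctan2(*(b[0]-b[1])[[1,0]])-np.pi/2)
r=w(c,[(295,127),(293,270)],.004);print('rear edge-90',np.arctan2(*(r[0]-r[1])[[1,0]])-np.pi/2)
s=load('s1.png')['color'];cv2.imwrite('pics/c5.png',cv2.resize(s[180:350,200:440],None,fx=3.3,fy=3.3,interpolation=cv2.INTER_CUBIC))
E
```

```text
[[0.5982 0.2548 0.004 ]
 [0.5963 0.1513 0.004 ]] tray yaw edge -1.5892166579176705
[[0.5727 0.2414 0.054 ]
 [0.4801 0.2424 0.054 ]] bar yaw+90 -1.5824303498198684
rear edge-90 -1.585100592353866
```

View pics/c5.png

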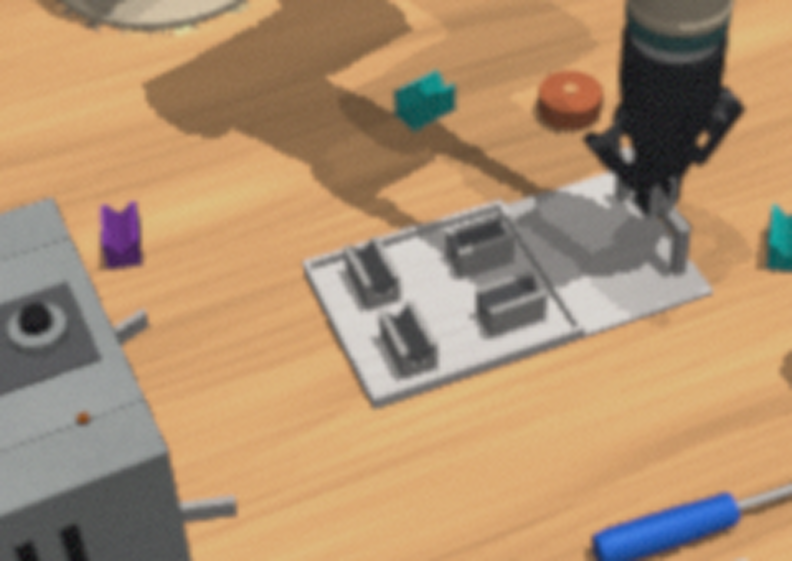

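The picture shows all four blocks in the tray, and the tray nearly in line with the tunnel, nose corners at (307,263) and (375,403). I'll trim the yaw and then slide it up to just in front of the lips.

```bash
python3 -m crank '[[0.15,0,-0.08,0,0,-0.3,-1],[0,0,0,0,0,-0.25,-1],[0,0.2,0,0,0,0,-1],[0,0.4,0,0,0,0,-1],[0,0.5,0,0,0,0,-1]]' 
python3 -m crank '[[0,0.5,0,0,0,0,-1],[0,0.5,0,0,0,0,-1],[0,0.5,0,0,0,0,-1],[0,0.4,0,0,0,0,-1],[0,0.2,0,0,0,0,-1]]' 
python3 -m crank '[[0,0,0,0,0,0,-1],[0,0,0,0,0,0,-1]]' >/dev/null
python3 - <<'E'
from h import *
np.set_printoptions(precision=4,suppress=True)
c=snap('wrist','w10.png');snap('scene','s2.png')
# fit far apron edge by intensity transitions: bright tray below, wood above
h=cv2.cvtColor(c['color'],cv2.COLOR_BGR2HSV);m=h[...,1]<70
pts=[]
for x in range(310,540,10):
    ys=np.where(m[60:220,x])[0]
    if len(ys): pts.append((x,60+ys[0]))
print(pts[::6]);P=w(c,pts,.004)[:,:2];vx=cv2.fitLine(P.astype(np.float32),cv2.DIST_HUBER,0,.01,.01).ravel();print('edge',vx,'yaw',np.arctan2(-abs(vx[1]),-vx[0]*np.sign(vx[1])))
go(.540,-.093,.03,.027)
E
```

```text
time: 30.15
tool_pos: [0.5367, 0.2094, 0.0342]
orientation: [-3.14, -0.002, 0.078]
ft_force: [-0.5, 4.2, -3.0]
finger_gap: 0.0074
grip_force: 108.3
time: 30.65
tool_pos: [0.5409, 0.1444, 0.0341]
orientation: [3.141, 0.0, 0.075]
ft_force: [-0.1, 4.5, -3.2]
finger_gap: 0.0074
grip_force: 108.4
[(310, np.int64(128)), (370, np.int64(128)), (430, np.int64(128)), (490, np.int64(129))]
edge [ 0.0715 -0.9974  0.6143  0.1159] yaw -1.4992756
pose [0.5407 0.1452 0.0339] [3.14  0.001 0.077] shift units [-0.63  7.91  0.15]
turn units az 0.57
```

```bash
python3 -m crank '[[-0.12,0,0,0,0,0.26,-1],[-0.12,0,0,0,0,0.26,-1],[0,0,0,0,0,0,-1],[0,0,0,0,0,0,-1]]' 
cat > edge.py <<'E'
from h import *
import sys
np.set_printoptions(precision=4,suppress=True)
c=snap('wrist',sys.argv[1])
m=cv2.cvtColor(c['color'],cv2.COLOR_BGR2HSV)[...,1]<70
pts=[]
for x in range(310,540,10):
    ys=np.where(m[60:220,x])[0]
    if len(ys): pts.append((x,60+ys[0]))
P=w(c,pts,.004)[:,:2];v=cv2.fitLine(P.astype(np.float32),cv2.DIST_HUBER,0,.01,.01).ravel();d=v[:2]*np.sign(-v[1])
s=manip.read_state();n=np.array([d[1],-d[0]]);off=(v[2:]-s['tool_pos'][:2])@n
print(pts[::8],'tray yaw',np.arctan2(d[1],d[0]),'edge offset from tcp (75 if centred)',off)
l=np.array([.0268,-.9996]);q=s['tool_pos'][:2]-[.5425,-.188];print('tcp off line',q@[.9996,.0268], 'along from mouth',q@l)
E
python3 edge.py w11.png; python3 -c "
from h import *
go(.540,-.093,.03,.027)"
```

```text
time: 31.35
tool_pos: [0.5338, 0.1462, 0.0345]
orientation: [-3.141, -0.001, 0.031]
ft_force: [2.0, -0.0, -3.6]
finger_gap: 0.0073
grip_force: 108.6
[(310, np.int64(129)), (390, np.int64(127)), (470, np.int64(125))] tray yaw -1.5223758 edge offset from tcp (75 if centred) -0.07122588035790876
tcp off line 0.00025488107617289285 along from mouth -0.3343062904874806
pose [0.5338 0.1462 0.0344] [-3.141e+00 -1.000e-03  3.100e-02] shift units [-0.04  7.98  0.14]
turn units az 0.05
```

```bash
python3 -m crank '[[0.13,0,0,0,0,0.25,-1],[0,0,0,0,0,0,-1],[0,0.3,0,0,0,0,-1],[0,0.3,0,0,0,0,-1],[0,0.3,0,0,0,0,-1]]' 
python3 -m crank '[[0,0.4,0,0,0,0,-1],[0,0.4,0,0,0,0,-1],[0,0.4,0,0,0,0,-1],[0,0.4,0,0,0,0,-1],[0,0.4,0,0,0,0,-1]]' 
python3 edge.py w12.png; python3 -c "
from h import *
go(.540,-.093,.03,.027)"
```

```text
time: 31.9
tool_pos: [0.5368, 0.1188, 0.034]
orientation: [-3.14, 0.002, 0.007]
ft_force: [-0.0, 3.7, -3.3]
finger_gap: 0.0076
grip_force: 108.5
time: 32.4
tool_pos: [0.5391, 0.0584, 0.0345]
orientation: [-3.14, -0.002, 0.008]
ft_force: [1.2, 4.4, -2.7]
finger_gap: 0.0072
grip_force: 109.0
[(310, np.int64(129)), (390, np.int64(128)), (470, np.int64(128))] tray yaw -1.5622884 edge offset from tcp (75 if centred) -0.0715672009313944
tcp off line 0.0029279266186138255 along from mouth -0.243963253208043
pose [0.5389 0.056  0.0344] [ 3.14e+00 -1.00e-03  9.00e-03] shift units [-0.01  4.97  0.15]
turn units az -0.21
```

```bash
python3 -m crank '[[0,0,0,0,0,-0.2,-1],[0,0,0,0,0,0,-1],[0,0.3,0,0,0,0,-1],[0,0.4,0,0,0,0,-1],[0,0.4,0,0,0,0,-1]]' 
python3 edge.py w13.png
python3 -m crank '[[0,0.4,0,0,0,0,-1],[0,0.4,0,0,0,0,-1],[0,0.4,0,0,0,0,-1],[0,0.4,0,0,0,0,-1],[0,0.4,0,0,0,0,-1]]' 
python3 edge.py w14.png; python3 -c "
from h import *
go(.540,-.093,.03,.027)"
```

```text
time: 32.95
tool_pos: [0.539, 0.0259, 0.0342]
orientation: [-3.14, 0.0, 0.027]
ft_force: [-0.2, 2.9, -2.8]
finger_gap: 0.0078
grip_force: 109.1
[(310, np.int64(128)), (390, np.int64(128)), (470, np.int64(129))] tray yaw -1.5490512 edge offset from tcp (75 if centred) -0.07113886722719737
tcp off line 0.002440003603183067 along from mouth -0.2115466678822187
time: 33.5
tool_pos: [0.5407, -0.0353, 0.0341]
orientation: [-3.141, 0.0, 0.026]
ft_force: [0.4, 3.4, -3.2]
finger_gap: 0.0076
grip_force: 109.1
[(310, np.int64(128)), (390, np.int64(128)), (470, np.int64(128))] tray yaw -1.5453856 edge offset from tcp (75 if centred) -0.0709440045813055
tcp off line 0.002588546871454247 along from mouth -0.15053115711017015
pose [ 0.5411 -0.0374  0.0342] [ 3.139 -0.     0.026] shift units [-0.08  1.85  0.14]
turn units az -0.01
```

```bash
python3 -m crank '[[0,0.4,0,0,0,0,-1],[0,0.4,0,0,0,0,-1],[0,0.4,0,0,0,0,-1],[0,0.3,0,0,0,0,-1],[0,0.2,0,0,0,0,-1]]' 
python3 -m crank '[[0,0.15,0,0,0,0,-1],[0,0.1,0,0,0,0,-1],[0,0,0,0,0,0,-1]]' 
python3 edge.py w15.png
```

```text
time: 34.05
tool_pos: [0.5422, -0.0862, 0.0342]
orientation: [3.142, 0.0, 0.026]
ft_force: [-0.3, 4.4, -2.3]
finger_gap: 0.0075
grip_force: 109.1
time: 34.35
tool_pos: [0.5417, -0.0925, 0.034]
orientation: [-3.141, 0.001, 0.026]
ft_force: [-1.0, 4.4, -2.6]
finger_gap: 0.0076
grip_force: 109.1
[(310, np.int64(128)), (390, np.int64(128)), (470, np.int64(60))] tray yaw -1.2034935 edge offset from tcp (75 if centred) -0.062303775984330546
tcp off line 0.0017739291985074315 along from mouth -0.09549300453932975
```

Not yet against the stop, so I'll keep advancing in small steps while watching the force.

```bash
python3 -m crank '[[0,0.1,0,0,0,0,-1],[0,0.05,0,0,0,0,-1],[0,0,0,0,0,0,-1]]' |sed -n 2,4p
python3 -m crank '[[0,0.1,0,0,0,0,-1],[0,0.05,0,0,0,0,-1],[0,0,0,0,0,0,-1]]' |sed -n 2,4p
```

```text
tool_pos: [0.5404, -0.0928, 0.0338]
orientation: [-3.134, 0.004, 0.025]
ft_force: [-1.5, 15.4, -0.9]
tool_pos: [0.5403, -0.0929, 0.0338]
orientation: [-3.126, 0.004, 0.023]
ft_force: [0.7, 28.1, 2.6]
```

```bash
python3 -m crank '[[0,-0.15,0,0,0,0,-1],[0,-0.08,0,0,0,0,-1],[0,0,0,0,0,0,-1],[0,0,0,0,0,0,0.1],[0,0,0,0,0,0,0.1]]'
python3 -m crank '[[0,0,0,0,0,0,0.1],[0,0,-0.5,0,0,0,0.1],[0,0,-1,0,0,0,0.1],[0,0,-1,0,0,0,0.1],[0,0,-1,0,0,0,0.1]]' |sed -n 2,5p
python3 -m crank '[[0,0,-1,0,0,0,-1],[0,0,-1,0,0,0,-1],[0,0,-0.5,0,0,0,-1],[0,0,-0.5,0,0,0,-1],[0,0,0,0,0,0,-1]]' |sed -n 2,5p
python3 - <<'E'
from h import *
snap('wrist','w16.png')
go(.5437,-.233,.15,.027)
E
```

```text
time: 35.5
tool_pos: [0.5436, -0.0959, 0.0349]
orientation: [3.139, -0.002, 0.028]
ft_force: [0.3, -0.6, 0.5]
finger_gap: 0.0356
grip_force: 0.0
tool_pos: [0.5427, -0.0958, 0.1407]
orientation: [3.14, -0.001, 0.026]
ft_force: [1.2, 0.6, 0.3]
finger_gap: 0.0467
tool_pos: [0.544, -0.0961, 0.2319]
orientation: [3.139, -0.006, 0.026]
ft_force: [0.1, -0.3, -0.2]
finger_gap: -0.0002
pose [ 0.5432 -0.0957  0.2303] [ 3.14e+00 -3.00e-03  2.60e-02] shift units [-0.11  4.57  2.69]
turn units az -0.01
```

View pics/w16.png

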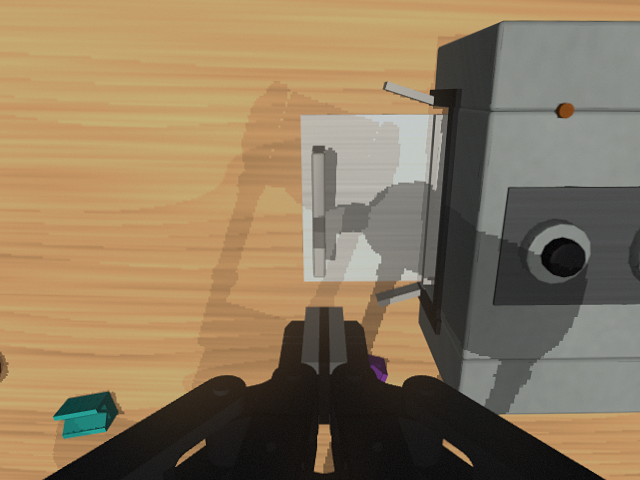

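The tray is in the tunnel with its handle bar at (319,212), and the mouth key's black top is at (563,257). I'll check depth numerically.

```bash
python3 - <<'E'
from h import *
np.set_printoptions(precision=4,suppress=True)
c=load('w16.png')
print('handle',w(c,[(319,149),(319.5,276)],.054),'rear edge',w(c,[(303,200)],.004))
for z in(.13,.14,.15): print(z,'key',w(c,[(563,257)],z)[0])
print('bench-front corners',w(c,[(437,49),(420,330)],0),'collar',w(c,[(558,250)],.132))
E
```

```text
handle [[ 0.5901 -0.0919  0.054 ]
 [ 0.4893 -0.0944  0.054 ]] rear edge [[ 0.5398 -0.0786  0.004 ]]
0.13 key [ 0.5379 -0.2423  0.13  ]
0.14 key [ 0.5416 -0.2362  0.14  ]
0.15 key [ 0.5452 -0.2302  0.15  ]
bench-front corners [[ 0.665  -0.1844  0.    ]
 [ 0.4105 -0.1948  0.    ]] collar [[ 0.543  -0.2371  0.132 ]]
```

```bash
python3 -m crank '[[0,0.9,0,0,0,0,-1],[0,0.9,0,0,0,0,-1],[0,0.9,0,0,0,0,-1],[0,0.95,0,0,0,0,-1],[0,0.95,0,0,0,0,-1]]' |sed -n 2,5p
python3 -m crank '[[0,0,0.8,0,0,0,-1],[0,0,0.8,0,0,0,-1],[0,0,0.5,0,0,0,-1],[0,0,0,0,0,0,-1],[0,0,0,0,0,0,-1]]' |sed -n 2,5p
python3 -m crank '[[0,0,0.15,0,0,0,-1],[0,0,0,0,0,0,-1],[0,0,0,0,0,0,-1]]' |sed -n 2,4p
python3 -m crank '[[0,0,0.15,0,0,0,-1],[0,0,0,0,0,0,-1],[0,0,0,0,0,0,-1]]' |sed -n 2,4p
```

```text
tool_pos: [0.5454, -0.234, 0.2278]
orientation: [-3.141, 0.002, 0.026]
ft_force: [0.5, -0.5, -1.6]
finger_gap: -0.0001
tool_pos: [0.5458, -0.2329, 0.1655]
orientation: [-3.141, 0.001, 0.026]
ft_force: [0.4, 0.0, 0.7]
finger_gap: 0.0001
tool_pos: [0.5463, -0.2329, 0.1623]
orientation: [3.141, -0.001, 0.027]
ft_force: [-0.4, -0.5, -0.2]
tool_pos: [0.546, -0.2328, 0.1571]
orientation: [3.142, 0.0, 0.027]
ft_force: [0.2, 0.1, 0.4]
```

```bash
for i in 1 ; do python3 -m crank '[[0,0,0.12,0,0,0,-1],[0,0,0,0,0,0,-1],[0,0,0,0,0,0,-1]]' |sed -n 2,4p
python3 -m crank '[[0,0,0.12,0,0,0,-1],[0,0,0,0,0,0,-1],[0,0,0,0,0,0,-1]]' |sed -n 2,4p
python3 -m crank '[[0,0,0.1,0,0,0,-1],[0,0,0,0,0,0,-1],[0,0,0,0,0,0,-1]]' |sed -n 2,4p
python3 -m crank '[[0,0,0.1,0,0,0,-1],[0,0,0,0,0,0,-1],[0,0,0,0,0,0,-1]]' |sed -n 2,4p
python3 -m crank '[[0,0,0.1,0,0,0,-1],[0,0,0,0,0,0,-1],[0,0,0,0,0,0,-1]]' |sed -n 2,4p
done
```

```text
tool_pos: [0.546, -0.2328, 0.1534]
orientation: [-3.142, 0.0, 0.026]
ft_force: [-0.3, 0.4, -0.1]
tool_pos: [0.5464, -0.233, 0.1503]
orientation: [3.141, -0.001, 0.027]
ft_force: [0.2, -1.1, 1.9]
tool_pos: [0.5464, -0.233, 0.1473]
orientation: [3.141, -0.001, 0.026]
ft_force: [0.7, -0.9, 3.3]
tool_pos: [0.5464, -0.233, 0.1459]
orientation: [3.14, -0.002, 0.027]
ft_force: [-1.7, 1.2, 10.6]
tool_pos: [0.5465, -0.2331, 0.1456]
orientation: [3.139, -0.003, 0.027]
ft_force: [-4.3, 2.2, 24.7]
```

```bash
python3 -m crank '[[0,0,-0.5,0,0,0,-1],[0,0,-1,0,0,0,-1],[0,0,0,0,0,0,-1],[-0.07,1,0,0,0,0,-1],[0,1,0,0,0,0,-1]]' |sed -n 2,4p
python3 -m crank '[[0,1,0,0,0,0,-1],[0,1,0,0,0,0,-1],[0,1,0,0,0,0,-1],[0,0,0,0,0,0,-1],[0,0,0.7,0,0,0,-1]]' |sed -n 2,4p
python3 -m crank '[[0,0,0.4,0,0,0,-1],[0,0,0,0,0,0,-1],[0,0,0,0,0,0,-1]]' |sed -n 2,4p
```

```text
tool_pos: [0.5448, -0.2923, 0.185]
orientation: [-3.14, 0.002, 0.028]
ft_force: [0.6, -0.0, 0.0]
tool_pos: [0.5487, -0.3844, 0.1659]
orientation: [3.139, -0.003, 0.025]
ft_force: [0.0, 0.3, 0.6]
tool_pos: [0.5476, -0.3819, 0.1526]
orientation: [-3.14, 0.001, 0.027]
ft_force: [0.4, 0.0, 0.2]
```

```bash
python3 -m crank '[[0,0,0.12,0,0,0,-1],[0,0,0,0,0,0,-1],[0,0,0,0,0,0,-1]]' |sed -n 2,4p
python3 -m crank '[[0,0,0.1,0,0,0,-1],[0,0,0,0,0,0,-1],[0,0,0,0,0,0,-1]]' |sed -n 2,4p
python3 -m crank '[[0,0,0.1,0,0,0,-1],[0,0,0,0,0,0,-1],[0,0,0,0,0,0,-1]]' |sed -n 2,4p
```

```text
tool_pos: [0.5485, -0.3826, 0.1502]
orientation: [3.141, -0.001, 0.027]
ft_force: [-0.2, 1.8, 2.3]
tool_pos: [0.5485, -0.3827, 0.1468]
orientation: [3.141, -0.001, 0.026]
ft_force: [1.7, 1.3, 2.8]
tool_pos: [0.5485, -0.3828, 0.1459]
orientation: [3.14, -0.002, 0.026]
ft_force: [-0.6, 3.5, 11.9]
```

```bash
python3 -m crank '[[0,0,0.04,0,0,0,-1],[0,0,-0.5,0,0,0,-1],[0,0,-1,0,0,0,-1],[0,0,0,0,0,0,-1],[0,-0.8,0,0,0,0,-1]]' |sed -n 2,4p
python3 -m crank '[[0,-0.8,0,0,0,0,-1],[0,-0.9,0,0,0,0,-1],[0,0,0.5,0,0,0,-1],[0,0,0.2,0,0,0,-1],[0,0,0,0,0,0,-1]]' |sed -n 2,4p
for i in 1; do python3 -m crank '[[0,0,0.1,0,0,0,-1],[0,0,0.1,0,0,0,-1],[0,0,0,0,0,0,-1]]' |sed -n 2,4p
python3 -m crank '[[0,0,0.1,0,0,0,-1],[0,0,0.1,0,0,0,-1],[0,0,0,0,0,0,-1]]' |sed -n 2,4p; done
```

```text
tool_pos: [0.5473, -0.3619, 0.1871]
orientation: [3.138, -0.001, 0.024]
ft_force: [-0.5, 0.9, -0.2]
tool_pos: [0.5449, -0.3076, 0.1642]
orientation: [-3.14, 0.003, 0.026]
ft_force: [0.5, 0.5, 0.8]
tool_pos: [0.5458, -0.3082, 0.1598]
orientation: [-3.141, 0.0, 0.026]
ft_force: [0.1, -0.3, 0.1]
tool_pos: [0.5457, -0.3077, 0.1537]
orientation: [-3.141, 0.001, 0.026]
ft_force: [0.5, 0.1, -1.0]
```

```bash
for i in 1; do python3 -m crank '[[0,0,0.1,0,0,0,-1],[0,0,0.05,0,0,0,-1],[0,0,0,0,0,0,-1]]' |sed -n 2,4p
python3 -m crank '[[0,0,0.1,0,0,0,-1],[0,0,0,0,0,0,-1],[0,0,0,0,0,0,-1]]' |sed -n 2,4p
python3 -m crank '[[0,0,0.1,0,0,0,-1],[0,0,0,0,0,0,-1],[0,0,0,0,0,0,-1]]' |sed -n 2,4p; done
```

```text
tool_pos: [0.5462, -0.308, 0.1499]
orientation: [3.141, -0.001, 0.026]
ft_force: [0.6, -0.4, 2.7]
tool_pos: [0.5462, -0.308, 0.1471]
orientation: [3.141, -0.001, 0.026]
ft_force: [-0.2, -0.5, 3.5]
tool_pos: [0.5462, -0.308, 0.1459]
orientation: [3.14, -0.002, 0.026]
ft_force: [-2.6, 1.7, 11.6]
```

```bash
python3 -m crank '[[0,0,0.04,0,0,0,-1],[0,0,-0.5,0,0,0,-1],[0,0,-1,0,0,0,-1],[0,-0.9,-0.3,0,0,0,-1],[0,-0.9,0,0,0,0,-1]]' |sed -n 2,4p
python3 -m crank '[[0,-0.9,0,0,0,0,-1],[0,-0.9,0,0,0,0,-1],[0,-0.9,0,0,0,0,-1],[0,-0.9,0,0,0,0,-1],[0,-0.9,0,0,0,0,-1]]' |sed -n 2,4p
python3 -m crank '[[0,-0.8,0,0,0,0,0.1],[0,0,0,0,0,0,0.1],[0,0,0,0,0,0,0.1]]' |sed -n 2,5p
python3 - <<'E'
from h import *
go(.5405,-.0935,.034,.027)
E
```

```text
tool_pos: [0.5452, -0.2542, 0.1978]
orientation: [3.14, -0.002, 0.025]
ft_force: [-0.0, 0.6, 0.5]
tool_pos: [0.5403, -0.1176, 0.1957]
orientation: [-3.141, 0.001, 0.026]
ft_force: [0.7, 0.0, -0.0]
tool_pos: [0.5401, -0.0948, 0.1961]
orientation: [3.141, 0.001, 0.028]
ft_force: [-0.1, 0.9, -0.1]
finger_gap: 0.0433
pose [ 0.5401 -0.0948  0.1961] [3.141e+00 1.000e-03 2.800e-02] shift units [ 0.02 -0.05  5.4 ]
turn units az 0.01
```

```bash
python3 -m crank '[[0,-0.05,1,0,0,0,0.1],[0,0,1,0,0,0,0.1],[0,0,1,0,0,0,0.1],[0,0,1,0,0,0,0.1],[0,0,1,0,0,0,0.1]]' |sed -n 2,4p
python3 -m crank '[[0,0,0.4,0,0,0,0.1],[0,0,0,0,0,0,0.1],[0,0,0,0,0,0,-1],[0,0,0,0,0,0,-1],[0,0,0,0,0,0,-1]]' 60
python3 -m crank '[[0,0,0,0,0,0,-1],[0,0,0,0,0,0,-1]]' 110
python3 -m crank '[[0,-0.2,-0.05,0,0,0,-1],[0,-0.3,0,0,0,0,-1],[0,-0.4,0,0,0,0,-1],[0,-0.4,0,0,0,0,-1],[0,-0.4,0,0,0,0,-1]]'
```

```text
tool_pos: [0.5403, -0.0949, 0.0451]
orientation: [3.141, -0.0, 0.025]
ft_force: [0.2, -0.5, -0.9]
time: 46.65
tool_pos: [0.5415, -0.0926, 0.0362]
orientation: [-3.14, -0.003, 0.025]
ft_force: [0.8, 4.1, 2.4]
finger_gap: 0.0085
grip_force: 60.6
time: 46.85
tool_pos: [0.5415, -0.0926, 0.0364]
orientation: [-3.141, -0.003, 0.026]
ft_force: [0.3, 4.9, 6.4]
finger_gap: 0.0074
grip_force: 108.4
time: 47.35
tool_pos: [0.5395, -0.0431, 0.0364]
orientation: [3.139, -0.001, 0.028]
ft_force: [1.0, -6.1, 0.1]
finger_gap: 0.0077
grip_force: 108.3
```

```bash
python3 -m crank '[[0,-0.4,0,0,0,0,-1],[0,-0.4,0,0,0,0,-1],[0,-0.4,0,0,0,0,-1],[0,-0.4,0,0,0,0,-1],[0,-0.4,0,0,0,0,-1]]' | sed -n 2,6p
python3 -m crank '[[0,-0.4,0,0,0,0,-1],[0,-0.4,0,0,0,0,-1],[0,-0.4,0,0,0,0,-1],[0,-0.4,0,0,0,0,-1],[0,-0.4,0,0,0,0,-1]]' | sed -n 2,6p
python3 -m crank '[[0,-0.4,0,0,0,0,-1],[0,-0.4,0,0,0,0,-1],[0,-0.4,0,0,0,0,-1],[0,-0.3,0,0,0,0,-1],[0,-0.2,0,0,0,0,-1]]'
python3 -m crank '[[0,0,0,0,0,0,-1],[0,0,0,0,0,0,0.1],[0,0,0,0,0,0,0.1],[0,0,0,0,0,0,0.1],[0,0,-0.5,0,0,0,0.1]]' 
python3 -m crank '[[0,0,-1,0,0,0,0.1],[0,0,-1,0,0,0,0.1],[0,0,-1,0,0,0,0.1],[0,0,-1,0,0,0,0.1],[0,0,-1,0,0,0,0.1]]' |sed -n 2,3p
python3 -m crank '[[0,0,-1,0,0,0,0.1],[0,0,-1,0,0,0,0.1],[0,0,-1,0,0,0,0.1],[0,0,0,0,0,0,0.1],[0,0,0,0,0,0,0.1]]' 
python3 - <<'E'
from h import *
snap('wrist','w17.png')
E
```

```text
tool_pos: [0.5377, 0.0169, 0.0364]
orientation: [3.139, -0.001, 0.028]
ft_force: [-0.4, -5.9, 0.0]
finger_gap: 0.0075
grip_force: 108.3
tool_pos: [0.5359, 0.0768, 0.0364]
orientation: [3.138, -0.001, 0.028]
ft_force: [0.3, -6.8, 0.4]
finger_gap: 0.007
grip_force: 108.5
time: 48.85
tool_pos: [0.5342, 0.1278, 0.0364]
orientation: [3.138, -0.0, 0.029]
ft_force: [-0.1, -7.8, 1.4]
finger_gap: 0.0073
grip_force: 108.6
time: 49.35
tool_pos: [0.5326, 0.1285, 0.0494]
orientation: [-3.141, 0.005, 0.026]
ft_force: [-1.0, 1.2, 0.6]
finger_gap: 0.0466
grip_force: 0.0
tool_pos: [0.534, 0.1287, 0.2022]
orientation: [-3.141, 0.0, 0.026]
time: 50.35
tool_pos: [0.5344, 0.1287, 0.2913]
orientation: [-3.141, -0.001, 0.026]
ft_force: [-0.0, 0.4, -1.1]
finger_gap: 0.0469
grip_force: 0.0
```

View pics/w17.png

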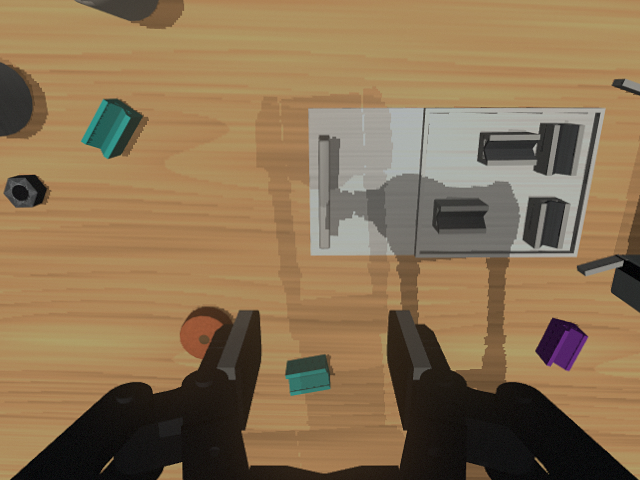

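The tray is out (nose at about (590,185), clear of the mouth). All four blocks are flat on its floor at (508,148), (560,149), (460,215), (547,222), and the other things are where they were.

```bash
python3 -c "
from plant import manip
print(manip.job_done())"
```

```text
the job is handed in; nothing more can be done
None
```

The job is handed in, but the judge returned no verdict: all four V-blocks on the bench went into the tray, the tray went home, the keys were pressed in order, and the tray was drawn out flat with all four still in it.

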